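# Unpin the spring clip and hold it open over the job card

## Robot

A 6-joint arm with a two-finger parallel gripper is mounted at the origin on the work surface. World frame = base frame: x ahead of the robot, y to its left, z up, the work surface at z = 0. Lengths are in m, angles in rad, forces in N, time in s.
With the tool pointing down it reaches from about 0.425 to 0.95 m from the base axis. Payload 3.5 kg.
Tool frame: the origin (TCP) lies on the centre line of the jaws, within the pads' length; the fingertips stand ahead of it and the grasp point (between the pads) lies 11 mm behind it (tips_ahead is the z of the fingertips in the tool frame, in m); z points along the fingers, y is the direction in which the jaws open and shut (so a half turn about z gives the same grasp; the last joint's range is limited). The gripper opens to 85 mm and grips with 20 to 120 N. Pads are 22 mm wide; open, the fingers measure 114 mm over their backs; the gripper's body (76 mm by 85 mm) begins 54 mm behind the grasp point. The pads swing forward as they close: fully open they stand 13 mm farther back than shut.
Start: joints at [-1.467, 0.286, 1.577, -0, 1.279, -0.15], TCP at [0.17, -0.653, 0.239] pointing down, gripper open.
Joint ranges: [-2.77, 2.77], [-0.9, 2.22], [0.21, 2.48], [-1.53, 4.67], [0.24, 2.81], [-2.84, 2.84]. Speed limits (rad/s): [2.79, 2.79, 3.14, 3.14, 3.14, 3.14].

## Interface

Orientations are given as a unit quaternion [x, y, z, w].
In Python, from plant import * gives the robot as it stands. The module is installed in compiled form; this text tells all that it offers.
- The arm moves only by the tool move_arm, never from a script. Its arguments are lists of equal length, an entry for each row: "linear": the shift along the world's x, y, z in m, a list of three; "twist": the turn, a rotation vector about the world's x, y, z in degrees, a list of three. A call has 1 to 20 rows; each row shifts and turns the pose as measured when the row begins; what a row does not reach is not made up. A row lasts 1/12 s, in which the tool goes at most 41.7 mm and 7.16 degrees, less where a joint would pass 70% of its speed; a pose out of reach is approached as far as the arm can. A call is refused whole if a number of a shift passes 0.0417 or a number of a turn 7.16, either way. A call with a gripper value outside its range is refused whole. "grip" is the opening, from 0 (shut) to 1 (fully open), set as the call begins (left out, the last holds). The fingers move at their own pace and stop on an object; "force" is the grip in N (left out, the last holds). Time passes only in rows, so rows that do not move let the fingers close. It gives the time, the measured TCP pose, the force and the opening at its end, in the units of the state.
- get_state(): the state, without advancing time (a new reading comes with each control period).
- read_camera(name): name is "scene" or "top"; returns a dict with "img" (420x560x3 uint8, blue, green, red), "depth" (420x560 float32, m along the optical axis (not along the pixel's ray), 0 where there is no reading), "fx", "fy", "cx", "cy" (pixels), "rvec" (rotation vector, rad) and "tvec" (3), from world to camera coordinates, as OpenCV has them. Camera axes: x right, y down, z forward; pixel columns grow to the right and rows downward; lengths in m; the calibration is good to about 2 mm. A picture is of the moment at which its call begins.
- sign_off(): hands the job in, once; it reports no verdict.
The state is a dict: "time": time; "qpos": joint angles; "dq": joint speeds; "joint_efforts": joint torques, N m; "eef_pos": TCP position; "tcp_rot": TCP orientation; "contact_force": force on the tool from outside, world axes, zero at the start; "wrist_torque": the same for the moment, N m; "opening": opening from 0.0 (shut) to 1.0 (fully open).
Only numpy, scipy, OpenCV 4.12 (cv2) and the standard library are available. Lean on these libraries where they do the work, as an engineer would, in place of code of your own. Each camera call takes 0.05 s, during which the arm holds its last target.

## Task

Draw the red-handled locking pin straight up out of the yellow spring clip and park it upright in the open side notch of the clip's rack, its shoulder resting on the notch. Then pinch the clip's two levers fully together so that its jaws gape, lift it off the rack and bring it down upright and square over the middle of the top edge of the blue job card (not the white one), so that the card's edge stands well inside between the jaws, touched by nothing. Finish while holding it there: keep the levers squeezed and do not let go, so that a ticket can be slipped in; leave everything else on the bench where it is.

Things in the scene. Friction and masses are not known exactly. Their poses are not given: they have to be found in the camera images.
- rack: Fixed rack of dark steel and aluminium, base plate 100 (x) by 165 (y) by 10 mm. Origin on the bench below the clip's middle, z up. Two uprights at y = +-27 mm (12 mm thick, 28 mm in x, 74 mm high) have slots open at the top (11 mm wide, floor 66 mm above the bench) that carry the clip's lugs: the clip lifts straight out. The pin's notch is on a shelf on the +y side.
- notch (a point): Parking place: on the top face (50 mm above the bench) of the rack's side shelf, 88 mm along the rack's +y from its origin, in the middle of a notch 12 mm wide in x, open upward, downward and to +y (closed end 13 mm to -y, open end 19 mm to +y). Shelf 10 mm thick, 44 mm wide in x, free beneath. Axes parallel to the rack's.
- clip: Yellow sprung clip standing in the rack, levers up, jaws down; 0.11 kg. Origin in the middle of its steel block (20 x 30 x 16 mm), 70 mm above the bench, right over the rack's origin with its yaw; z up, y along the hinges, x across the jaws. Block has a vertical 9 mm bore for the pin and 8 mm square lugs out to y = +-33 mm. Hinges at x = +-10 mm, z = 0.
- jaw_front (a joint): Turn of the clip's -x jaw, 0 at rest (shut) to 0.30 rad (stop, fully open). Its spring takes about 4 N at 35 mm above the hinge to start, 9 N at full opening. While the pin is in the bore its collar stands between the levers and stops them at about 0.07 rad.
- jaw_back (a joint): The same for the clip's +x jaw, 0 (shut) to 0.30 rad (stop, fully open).
- pin: Loose upright brass pin with red handle, 0.07 kg. Origin on its axis at the underside of its shoulder, z up. Shank 8 mm across, 24 mm down; shoulder 18 mm across, z 0-20 mm; collar 34 mm across, z 20-28; red round handle 16 mm across, z 28-78. At the start the shoulder rests on the clip's block, 8 mm above the clip's origin; the lever tops are then 37 mm above the pin's origin.
- card_blue: Fixed stand with the blue job card: dark wooden block 66 (x) by 110 (y) by 32 mm, origin under its centre; the upright card is 3 mm thick (x), 90 mm wide (y), its top edge 125 mm above the bench.
- card_blue_edge (a point): Middle of the blue card's top edge, 125 mm above the bench; x across the card's thickness, y along the edge, z up. The clip's x must lie along this x (either way round).
- card_white: The same stand with a white card, not to be used. The two stands may change places.
- puck: Bystander: black rubber hockey puck, 76 mm across, 25 mm high, lying flat.
- stone: Bystander: green honing stone, 150 x 26 x 18 mm, lying along its x.
- wheel: Bystander: pink grinding ring lying flat, 100 mm across, 10 mm thick.
- bottle: Bystander: clear water bottle with white cap, 64 mm across, 190 mm high.
- tape: Bystander: black tape roll lying flat, 90 mm across, 24 mm high.
- driver: Bystander: orange-handled screwdriver lying flat, shaft along its x.
- jar: Bystander: amber oil jar, 52 mm across, 70 mm high.
- levers (a point): Middle of the clip between its two levers, 32 mm above the clip's origin, same axes. Levers 26 mm wide (y), 4 mm thick, tops 45 mm above the clip's origin; outer width over the tops 54 mm at rest (flaring upward), 28 mm when fully squeezed along x (then upright and parallel).
- mouth (a point): Middle between the clip's jaw tips, 45 mm below the clip's origin, same axes. Jaws 26 mm wide (y); tips shut to about 2 mm apart at rest, about 30 mm apart when fully open.
There are look-alikes about, which are no part of the job. What is meant by the clip is not pink, and is the smaller of those in its own colour.

How it is judged:
On the way, in this order (a step that is already met when the one before it is completed fails the run):
1. the pin is drawn up clear of the clip's bore (z of pin in the frame of clip above 0.04 m and contact force between clip and rack above 0.1 N), for 0.1 s.
2. the pin stands parked in the side notch, let go (x of pin in the frame of notch between -0.004 and 0.004 m and y of pin in the frame of notch between -0.01 and 0.011 m and z of pin in the frame of notch between -0.004 and 0.004 m and angle between pin's own z axis and vertical below 0.15 rad and contact force between the fingers and pin below 0.1 N and linear speed of pin below 0.03 m/s), for 0.2 s.
3. the clip is squeezed open and lifted off the rack (value of joint each of jaw_front, jaw_back above 0.2 rad and contact force between the fingers and clip above 2 N and contact force between clip and rack below 0.2 N and height (world z) of clip above 0.09 m), for 0.1 s.
At the end, for the whole second after the job is handed in: Fingers hold both jaws open > 0.2 rad, clip clear of rack and card, upright (0.2 rad), square to the card (0.25 rad); blue edge's middle 9-37 mm below clip origin, within 9 mm across, 25 mm along. Pin at rest in notch, let go: 4 mm in height and across, 10 mm along, tilt < 0.15 rad (all of step 2 and value of joint each of jaw_front, jaw_back above 0.2 rad and contact force between the fingers and clip above 2 N and contact force between clip and rack below 0.2 N and contact force between each of clip, the arm, the fingers and card_blue below 0.2 N and x of card_blue_edge in the frame of clip between -0.009 and 0.009 m and y of card_blue_edge in the frame of clip between -0.025 and 0.025 m and z of card_blue_edge in the frame of clip between -0.037 and -0.009 m and angle between the x axis of clip and the x axis of card_blue, either way round below 0.25 rad and angle between clip's own z axis and vertical below 0.2 rad and height (world z) of clip above 0.12 m and linear speed of clip below 0.03 m/s); the arm keeps its last pose, push and grip.
It fails at once if a bystander is moved more than 30 mm (distance of any of puck, stone, wheel, bottle, tape, driver, jar from where it was at the start of the episode above 0.03 m).
It fails at once if the clip or the robot hits a card stand hard (over 15 N) (contact force between any of clip, the fingers, the arm and card_blue above 15 N or contact force between any of clip, the fingers, the arm and card_white above 15 N).
It also fails if it takes over 54 s, if anything falls off the work surface, if the arm or the gripper's body presses on something with over 40 N, if the wrist force passes 120 N, or if a joint passes its speed limit or range.

## Working session

There is one attempt and no reset: what is moved stays moved. The work goes in short steps, Python scripts to look and compute and a tool call to move; the robot and the scene stay as the last step left them, time stands still between calls to the robot, and variables do not carry over. Pictures are saved under pics/ and viewed, and the job is handed in when it is done.

Besides the shell and the picture viewer there is one more tool, called after "Emit:" by a JSON object that holds its "method" and its "body", one argument or row to a line. move_arm: Moves the arm, as the interface text tells. Its arguments: {"type":"object","properties":{"linear":{"type":"array","items":{"type":"array","items":{"type":"number"}}},"twist":{"type":"array","items":{"type":"array","items":{"type":"number"}}},"grip":{"type":"number"},"force":{"type":"number"}},"required":["linear","twist"]}

```bash
mkdir -p pics; cat > h.py <<'E'
from plant import *
import numpy as np, cv2
def cam(n):
    c=read_camera(n); c['R']=cv2.Rodrigues(np.array(c['rvec'],float))[0]; c['t']=np.array(c['tvec'],float).ravel(); return c
def w(c,u,v,z=None):
    "pixel->world using depth, or on plane z"
    r=np.array([(u-c['cx'])/c['fx'],(v-c['cy'])/c['fy'],1.])
    o=-c['R'].T@c['t']; d=c['R'].T@r
    if z is None:
        return o+d*c['depth'][int(round(v)),int(round(u))]
    return o+d*(z-o[2])/d[2]
def pr(c,p):
    q=c['R']@np.array(p,float)+c['t']; return c['fx']*q[0]/q[2]+c['cx'],c['fy']*q[1]/q[2]+c['cy']
def cloud(c):
    v,u=np.mgrid[0:420,0:560]; d=c['depth']
    P=np.stack([(u-c['cx'])/c['fx']*d,(v-c['cy'])/c['fy']*d,d],-1)
    return (P-c['t'])@c['R']
def crop(c,u0,v0,u1,v1,s,f):
    cv2.imwrite(f,cv2.resize(c['img'][v0:v1,u0:u1],None,fx=s,fy=s,interpolation=cv2.INTER_CUBIC))
E
python3 - <<'E'
from h import *
import pickle
for n in ['scene','top']:
    c=cam(n); cv2.imwrite(f'pics/{n}0.png',c['img']); pickle.dump(c,open(n+'0.pkl','wb'))
    print(n,c['fx'],c['cx'],c['cy'],-c['R'].T@c['t'])
print(get_state())
E
```

```text
scene 474.9270051582442 279.74348917121097 212.1588661409878 [ 1.23834499 -0.30683848  0.86452916]
top 454.4232738896348 276.63384157802346 206.00199702712308 [ 0.48805962 -0.04657765  1.2627226 ]
{'time': 0.1, 'qpos': array([-1.46700809e+00,  2.87120357e-01,  1.57803881e+00, -6.93857046e-06,
        1.27861227e+00, -1.50007585e-01]), 'dq': array([ 0.0009744 , -0.00242641, -0.00414591,  0.00073785,  0.00093001,
       -0.00162225]), 'joint_efforts': array([ 8.22533348e-04, -4.07298911e+01, -2.93698990e+01, -1.40257494e-04,
        3.40677259e-03, -9.57100895e-06]), 'eef_pos': array([ 0.16944002, -0.65278507,  0.23805218]), 'tcp_rot': array([ 9.91958543e-01,  1.26558529e-01,  2.18529787e-05, -1.08917757e-03]), 'contact_force': array([-0.10935726, -0.74667544,  0.78579096]), 'wrist_torque': array([ 0.06786035,  0.00217764, -0.02774915]), 'opening': 0.999173661747964}
```

View pics/scene0.png

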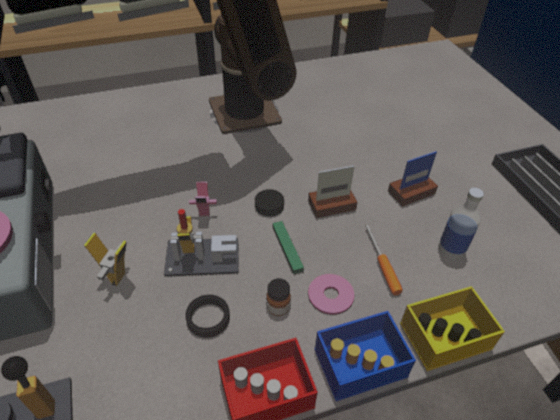

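View pics/top0.png

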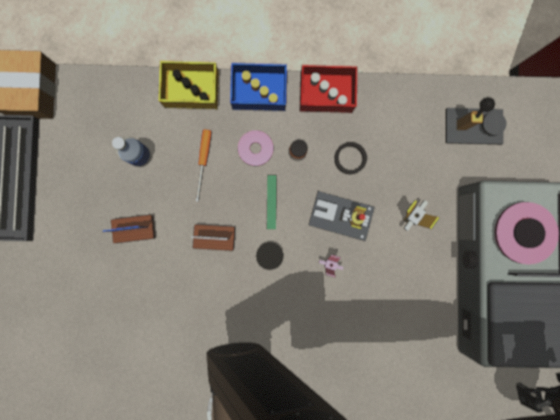

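```bash
python3 - <<'E'
from h import *
import pickle
T=pickle.load(open('top0.pkl','rb'));S=pickle.load(open('scene0.pkl','rb'))
crop(T,300,170,400,250,8,'pics/tc.png'); crop(S,150,195,250,285,8,'pics/sc.png'); crop(T,90,205,250,255,5,'pics/tb.png'); 
E
```

```text
(no output)
```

View pics/tc.png

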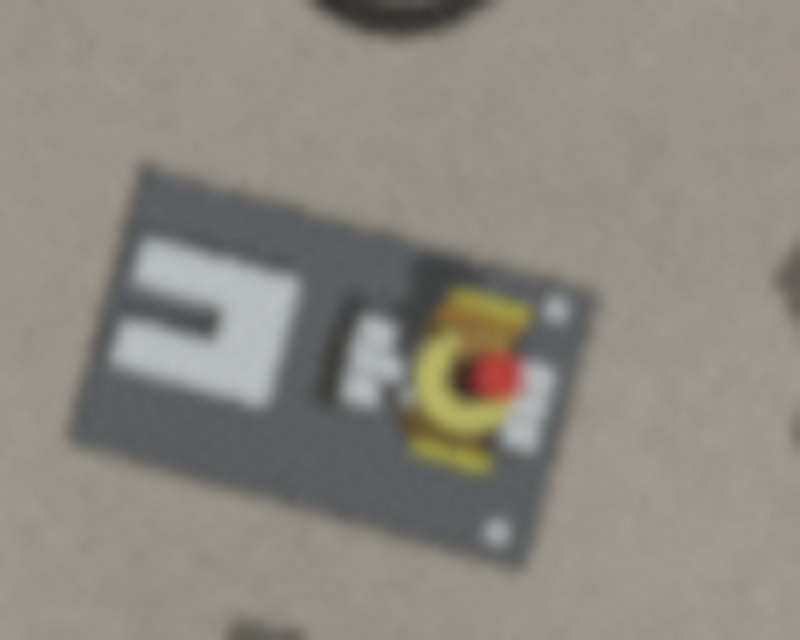

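View pics/sc.png

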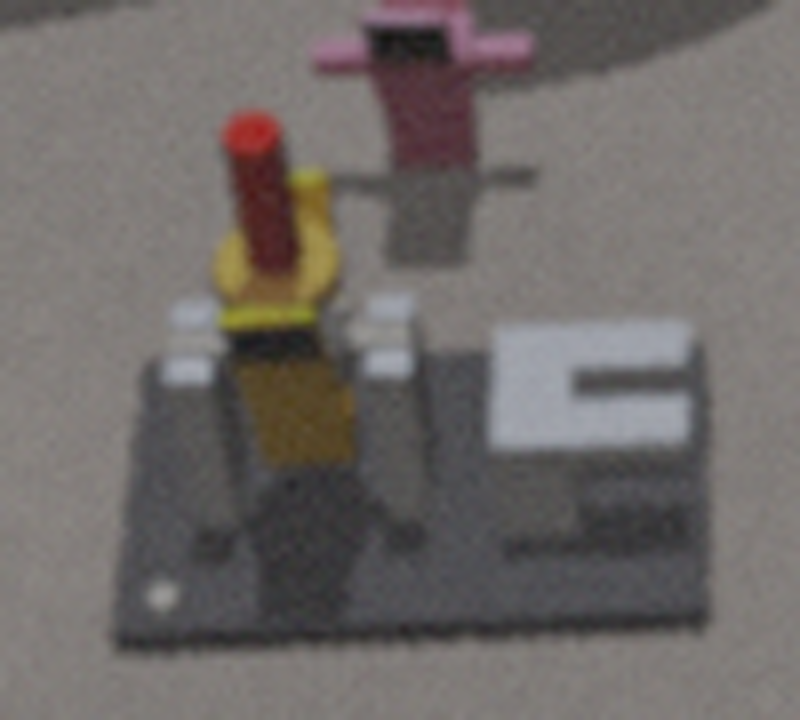

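View pics/tb.png

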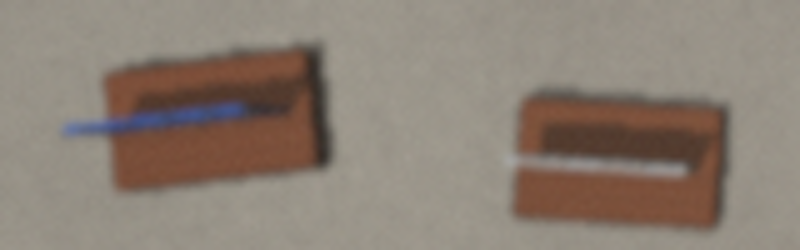

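```bash
cat > fit.py <<'E'
from h import *
import pickle
from scipy.optimize import least_squares
T=pickle.load(open('top0.pkl','rb'));S=pickle.load(open('scene0.pkl','rb'))
f=lambda L,s,u0,v0:[(np.array(l),((u+.5)/s-.5+u0,(v+.5)/s-.5+v0)) for l,(u,v) in L]
m=lambda x,y,z:(x/1e3,y/1e3,z/1e3)
top=f([(m(22,107,50),(146,236)),(m(-22,107,50),(110,368)),(m(6,75,50),(219,312)),(m(-6,75,50),(210,336)),(m(0,0,156),(497,375))],8,300,170)
sc=f([(m(-22,107,50),(692,318)),(m(22,107,50),(690,450)),(m(-6,75,50),(573,370)),(m(6,75,50),(573,397)),(m(0,0,156),(252,132)),
(m(14,21,74),(364,375)),(m(14,33,74),(413,375)),(m(14,-33,74),(162,386)),(m(14,-21,74),(212,386))],8,150,195)
pl=[(50,0,(597,290)),(50,165,(147,163)),(-50,165,(70,440)),(-50,0,(522,570))]
def W(p,l):
    c,s=np.cos(p[2]),np.sin(p[2]); return np.array([p[0]+c*l[0]-s*l[1],p[1]+s*l[0]+c*l[1],l[2]])
def res(p,which='both'):
    r=[]
    if which!='s':
        for l,q in top: r+=list(np.subtract(pr(T,W(p,l)),q))
        for x,y,(u,v) in pl: r+=list(np.subtract(pr(T,W(p,m(x,y+p[3]*1e3,10))),((u+.5)/8-.5+300,(v+.5)/8-.5+170)))
    if which!='t':
        for l,q in sc: r+=list(np.subtract(pr(S,W(p,l)),q))
    return np.array(r)
if __name__=='__main__':
    for k in ['both','s','t']:
        o=least_squares(res,[.45,-.26,-.26,-.05],args=(k,)); print(k,o.x,np.degrees(o.x[2])); print(np.round(res(o.x,k).reshape(-1,2),1).tolist())
        p=o.x; print('notch',W(p,(0,.088,.05)))
    # stands: cards
    C=cloud(T)
    def ln(c,pts,z):
        print([np.round(w(c,u,v,z),4).tolist() for u,v in pts])
    g=lambda u,v:((u+.5)/5-.5+90,(v+.5)/5-.5+205)
    print('blue edge top'); ln(T,[g(65,131),g(248,105)],.125)
    print('blue block'); ln(T,[g(105,73),g(305,50),g(322,165),g(117,189)],.032)
    print('white block'); ln(T,[g(522,97),g(722,103),g(715,228),g(516,217)],.032)
    crop(S,300,140,450,220,5,'pics/sb.png')
E
python3 fit.py
```

```text
both [ 0.53119797 -0.27478653 -0.25021681 -0.05374758] -14.33636706623982
[[-0.1, -0.1], [0.1, -0.8], [0.7, -0.7], [0.7, 0.7], [0.5, -0.2], [0.5, 0.1], [-0.6, -0.1], [-0.5, 0.1], [0.6, -0.1], [-0.3, 0.4], [0.0, -1.1], [0.3, -0.2], [0.2, 0.5], [0.2, -0.1], [0.5, 0.0], [-0.1, -0.2], [0.6, -0.3], [-0.1, -0.5]]
notch [ 0.552988   -0.18952696  0.05      ]
s [ 0.53160133 -0.27517993 -0.25017274 -0.05      ] -14.333841986968645
[[-0.5, 0.5], [-0.1, -1.0], [0.1, -0.0], [0.1, 0.7], [0.0, 0.1], [0.3, 0.2], [-0.2, -0.0], [0.4, -0.1], [-0.2, -0.3]]
notch [ 0.55338761 -0.18991939  0.05      ]
t [ 0.53092309 -0.27385039 -0.25090666 -0.05458193] -14.375892456195277
[[-0.4, -0.0], [-0.3, -0.7], [0.4, -0.6], [0.3, 0.7], [0.1, -0.1], [0.4, 0.3], [-0.6, 0.1], [-0.6, 0.2], [0.5, 0.1]]
notch [ 0.55277194 -0.18860587  0.05      ]
blue edge top
[[0.4817, 0.3652, 0.125], [0.4966, 0.2753, 0.125]]
blue block
[[0.5128, 0.3789, 0.032], [0.5276, 0.2722, 0.032], [0.4659, 0.2608, 0.032], [0.4507, 0.3698, 0.032]]
white block
[[0.5048, 0.1548, 0.032], [0.504, 0.0469, 0.032], [0.4367, 0.0489, 0.032], [0.4403, 0.1559, 0.032]]
```

View pics/sb.png

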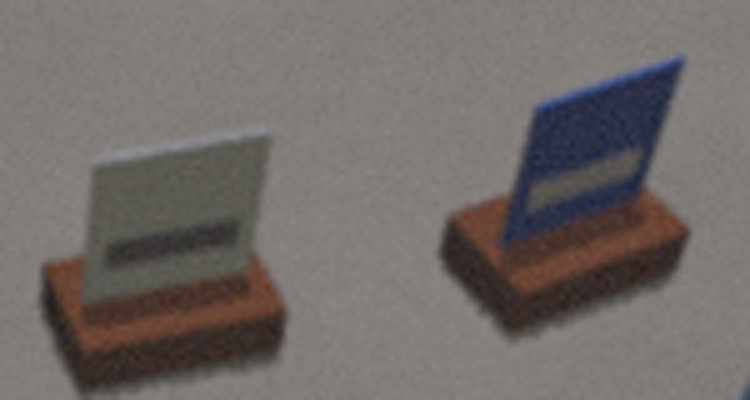

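```bash
python3 - <<'E'
import plant
print([n for n in dir(plant) if n[0]!='_'])
for n in dir(plant):
    if 'tip' in n.lower(): print(n,getattr(plant,n))
from h import *
import pickle
T=pickle.load(open('top0.pkl','rb'));S=pickle.load(open('scene0.pkl','rb'))
g=lambda u,v:((u+.5)/5-.5+300,(v+.5)/5-.5+140)
print([w(S,*g(u,v),.125) for u,v in [(540,103),(683,58)]])
E
```

```text
['Unreachable', 'get_state', 'read_camera', 'sign_off', 'tips_ahead']
tips_ahead 0.008
[array([0.49324873, 0.2800399 , 0.125     ]), array([0.48331897, 0.36563693, 0.125     ])]
```

```bash
python3 - <<'E'
from h import *
import pickle
T=pickle.load(open('top0.pkl','rb'));S=pickle.load(open('scene0.pkl','rb'))
print(pr(T,[.17,-.653,.238]),pr(S,[.17,-.653,.238]))
C=cloud(T)
for u,v in [(530,330),(530,200),(470,250),(540,393),(520,170),(420,215),(331,263),(470,120),(300,390),(450,340)]: print(u,v,np.round(C[v,u],3))
E
```

```text
(np.float64(536.7235074266058), np.float64(380.4462308565694)) (np.float64(-19.220684138970398), np.float64(111.7549333014691))
530 330 [ 0.269 -0.673  0.179]
530 200 [ 0.581 -0.695  0.147]
470 250 [ 0.453 -0.568  0.094]
540 393 [ 0.165 -0.621  0.304]
520 170 [ 0.678 -0.753 -0.002]
420 215 [ 0.541 -0.445  0.073]
331 263 [ 0.409 -0.215  0.051]
470 120 [ 0.791 -0.565  0.102]
300 390 [ 0.24  -0.102  0.532]
450 340 [ 0.202 -0.553  0.002]
```

Emit:
{"method": "move_arm", "body": {
  "linear": [
    [0.0,0.025,0.01],
    [0.02,0.03,0.01],
    [0.025,0.025,0],
    [0.025,0.025,0],
    [0.025,0.025,0],
    [0.025,0.025,0],
    [0.025,0.025,0],
    [0.025,0.025,0],
    [0.025,0.025,0],
    [0.025,0.025,0],
    [0.025,0.025,0],
    [0.025,0.025,0],
    [0.025,0.025,0],
    [0.025,0.025,0],
    [0.025,0.02,0]
  ],
  "twist": [
    [0,0,4.1],
    [0,0,4.1],
    [0,0,4.1],
    [0,0,4.1],
    [0,0,4.1],
    [0,0,4.1],
    [0,0,4.1],
    [0,0,4.1],
    [0,0,4.1],
    [0,0,4.1],
    [0,0,4.1],
    [0,0,4.1],
    [0,0,4.1],
    [0,0,4.1],
    [0,0,4.1]
  ],
  "grip": 1
}}

```text
time: 1.35
eef_pos: [0.5182, -0.2581, 0.2476]
tcp_rot: [0.776, 0.631, -0.004, -0.008]
contact_force: [0.4, -0.3, 1.1]
opening: 1.001
```

```bash
cat > st.py <<'E'
import sys
from h import *
from scipy.spatial.transform import Rotation as R
def st():
    s=get_state(); M=R.from_quat(s['tcp_rot']).as_matrix()
    print('t',round(s['time'],2),'pos',np.round(s['eef_pos'],4),'tooly yaw',round(np.degrees(np.arctan2(M[1,1],M[0,1])),2),'z',np.round(M[:,2],4),'F',np.round(s['contact_force'],1),'open',round(s['opening'],3)); return s,M
def go(x,y,z,yaw):
    s,M=st(); d=np.array([x,y,z])-s['eef_pos']; e=(yaw-np.degrees(np.arctan2(M[1,1],M[0,1]))+90)%180-90
    tv=np.cross(M[:,2],[0,0,-1]); print('need',np.round(d,4),'yaw',round(e,2),'tilt',np.round(np.degrees(tv),2))
if __name__=='__main__':
    a=[float(v) for v in sys.argv[1:]]
    go(*a) if a else st()
E
python3 st.py .5312 -.2748 .130 -14.33
```

```text
t 1.35 pos [ 0.5182 -0.2581  0.2476] tooly yaw -11.71 z [-0.0158  0.0071 -0.9999] F [ 0.4 -0.3  1.1] open 1.001
need [ 0.013  -0.0167 -0.1176] yaw -2.62 tilt [-0.41 -0.9  -0.  ]
```

Emit:
{"method": "move_arm", "body": {
  "linear": [
    [0.0065,-0.0085,-0.01],
    [0.0065,-0.008,-0.01],
    [0,0,-0.01],
    [0,0,0],
    [0,0,0]
  ],
  "twist": [
    [-0.2,-0.45,-1.3],
    [-0.2,-0.45,-1.3],
    [0,0,0],
    [0,0,0],
    [0,0,0]
  ]
}}

```text
time: 1.77
eef_pos: [0.5347, -0.2692, 0.2133]
tcp_rot: [0.787, 0.617, 0.001, -0.002]
contact_force: [0.3, -0.5, -0.0]
opening: 1.002
```

```bash
python3 st.py .5312 -.2748 .130 -14.33; python3 - <<'E'
from h import *
c=cam('scene'); crop(c,140,120,290,240,5,'pics/s1.png'); c=cam('top'); crop(c,290,150,410,250,6,'pics/t1.png')
E
```

```text
t 1.77 pos [ 0.5347 -0.2692  0.2133] tooly yaw -13.83 z [-0.0012  0.0039 -1.    ] F [ 0.3 -0.5 -0. ] open 1.002
need [-0.0035 -0.0056 -0.0833] yaw -0.5 tilt [-0.23 -0.07 -0.  ]
```

View pics/s1.png

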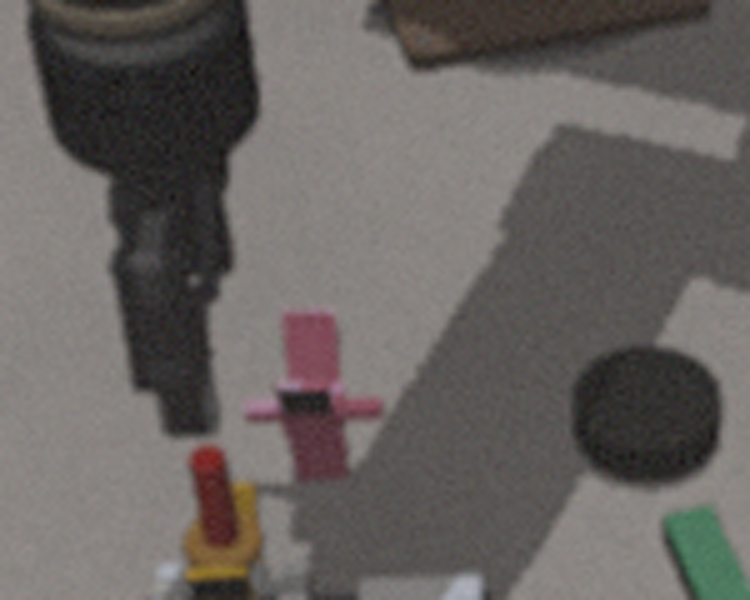

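View pics/t1.png

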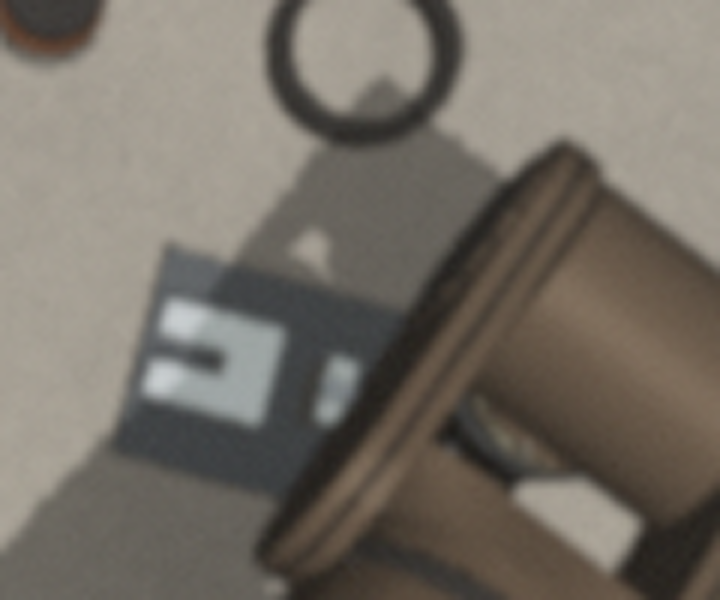

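Emit:
{"method": "move_arm", "body": {
  "linear": [
    [-0.0035,-0.0056,-0.01],
    [0,0,-0.015],
    [0,0,-0.015],
    [0,0,0],
    [0,0,0]
  ],
  "twist": [
    [-0.2,0,-0.5],
    [0,0,0],
    [0,0,0],
    [0,0,0],
    [0,0,0]
  ]
}}

```text
time: 2.28
eef_pos: [0.5288, -0.2793, 0.1741]
tcp_rot: [0.792, 0.611, -0.0, 0.003]
contact_force: [-0.5, 0.6, 0.5]
opening: 1.004
```

```bash
python3 st.py .5312 -.2748 .130 -14.33
```

```text
t 2.28 pos [ 0.5288 -0.2793  0.1741] tooly yaw -14.72 z [ 0.0027 -0.0044 -1.    ] F [-0.5  0.6  0.5] open 1.004
need [ 0.0024  0.0045 -0.0441] yaw 0.39 tilt [0.25 0.16 0.  ]
```

Emit:
{"method": "move_arm", "body": {
  "linear": [
    [0.0015,0.0025,-0.01],
    [0,0,-0.01],
    [0,0,-0.01],
    [0,0,-0.005],
    [0,0,0],
    [0,0,0],
    [0,0,0],
    [0,0,0]
  ],
  "twist": [
    [0.1,0.1,0.2],
    [0,0,0],
    [0,0,0],
    [0,0,0],
    [0,0,0],
    [0,0,0],
    [0,0,0],
    [0,0,0]
  ]
}}

```text
time: 2.95
eef_pos: [0.5306, -0.2777, 0.1375]
tcp_rot: [0.791, 0.612, -0.0, 0.003]
contact_force: [0.1, 0.1, -0.7]
opening: 1.0
```

```bash
python3 st.py .5312 -.2748 .130 -14.33
```

```text
t 2.95 pos [ 0.5306 -0.2777  0.1375] tooly yaw -14.57 z [ 0.0031 -0.0046 -1.    ] F [ 0.1  0.1 -0.7] open 1.0
need [ 0.0006  0.0029 -0.0075] yaw 0.24 tilt [0.26 0.18 0.  ]
```

Emit:
{"method": "move_arm", "body": {
  "linear": [
    [0.0006,0.003,-0.007],
    [0,0,0],
    [0,0,0],
    [0,0,0]
  ],
  "twist": [
    [0.25,0.2,0.2],
    [0,0,0],
    [0,0,0],
    [0,0,0]
  ]
}}

```text
time: 3.28
eef_pos: [0.532, -0.2747, 0.131]
tcp_rot: [0.79, 0.613, 0.0, 0.001]
contact_force: [-0.0, -1.1, 0.4]
opening: 1.002
```

```bash
python3 st.py .5312 -.2748 .130 -14.33
```

```text
t 3.28 pos [ 0.532  -0.2747  0.131 ] tooly yaw -14.33 z [ 0.0011 -0.0011 -1.    ] F [-0.  -1.1  0.4] open 1.002
need [-0.0008 -0.0001 -0.001 ] yaw 0.0 tilt [0.06 0.07 0.  ]
```

Good. Close gently.

Emit:
{"method": "move_arm", "body": {
  "linear": [
    [0,0,0],
    [0,0,0],
    [0,0,0],
    [0,0,0],
    [0,0,0],
    [0,0,0],
    [0,0,0],
    [0,0,0],
    [0,0,0],
    [0,0,0]
  ],
  "twist": [
    [0,0,0],
    [0,0,0],
    [0,0,0],
    [0,0,0],
    [0,0,0],
    [0,0,0],
    [0,0,0],
    [0,0,0],
    [0,0,0],
    [0,0,0]
  ],
  "grip": 0,
  "force": 30
}}

```text
time: 4.12
eef_pos: [0.5323, -0.275, 0.1318]
tcp_rot: [0.79, 0.613, 0.0, 0.001]
contact_force: [-0.1, -1.0, 0.9]
opening: 0.178
```

```bash
python3 st.py .5312 -.2748 .130 -14.33; python3 - <<'E'
from h import *
c=cam('scene'); crop(c,150,170,250,250,7,'pics/s2.png')
E
```

```text
t 4.12 pos [ 0.5323 -0.275   0.1318] tooly yaw -14.34 z [ 0.0022 -0.0019 -1.    ] F [-0.1 -1.   0.9] open 0.178
need [-0.0011  0.0002 -0.0018] yaw 0.01 tilt [0.11 0.12 0.  ]
```

View pics/s2.png

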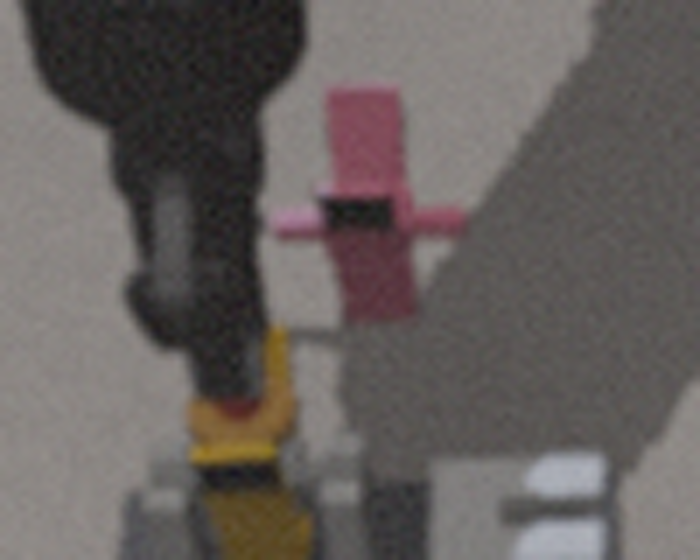

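Emit:
{"method": "move_arm", "body": {
  "linear": [
    [0,0,0.006],
    [0,0,0.008],
    [0,0,0.008],
    [0,0,0.008],
    [0,0,0.006],
    [0,0,0.004],
    [0,0,0],
    [0,0,0]
  ],
  "twist": [
    [0,0,0],
    [0,0,0],
    [0,0,0],
    [0,0,0],
    [0,0,0],
    [0,0,0],
    [0,0,0],
    [0,0,0]
  ]
}}

```text
time: 4.83
eef_pos: [0.5326, -0.2753, 0.1776]
tcp_rot: [0.79, 0.613, 0.001, 0.003]
contact_force: [-0.2, -0.2, -1.6]
opening: 0.178
```

```bash
python3 st.py .5312 -.2748 .212 -14.33; python3 - <<'E'
from h import *
c=cam('scene'); crop(c,150,170,250,250,7,'pics/s3.png')
E
```

```text
t 4.83 pos [ 0.5326 -0.2753  0.1776] tooly yaw -14.33 z [ 0.004  -0.0034 -1.    ] F [-0.2 -0.2 -1.6] open 0.178
need [-0.0014  0.0005  0.0344] yaw 0.0 tilt [0.19 0.23 0.  ]
```

View pics/s3.png

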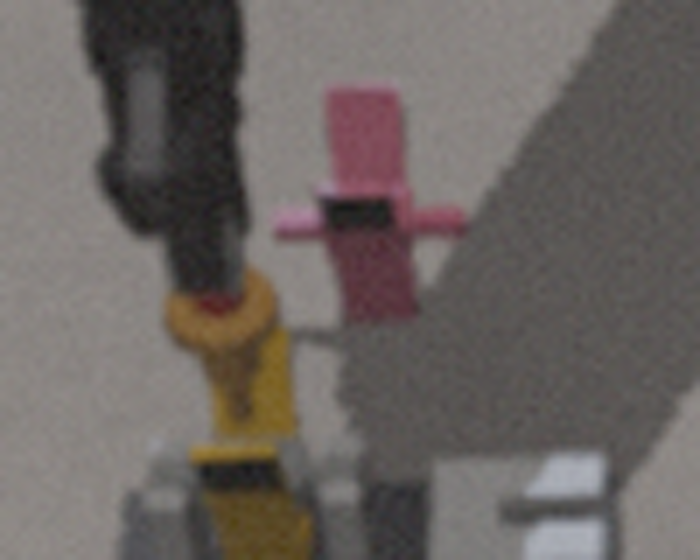

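Emit:
{"method": "move_arm", "body": {
  "linear": [
    [0,0,0.01],
    [0,0,0.012],
    [0,0,0.01],
    [0,0,0.005],
    [0,0,0],
    [0.003,0.01,0],
    [0.004,0.016,0],
    [0.004,0.016,0],
    [0.004,0.016,0],
    [0.004,0.015,0],
    [0.001,0.006,0],
    [0,0,0],
    [0,0,0],
    [0,0,0]
  ],
  "twist": [
    [0.1,0.1,0],
    [0.1,0.1,0],
    [0,0,0],
    [0,0,0],
    [0,0,0],
    [0,0,0],
    [0,0,0],
    [0,0,0],
    [0,0,0],
    [0,0,0],
    [0,0,0],
    [0,0,0],
    [0,0,0],
    [0,0,0]
  ]
}}

```text
time: 6.05
eef_pos: [0.5513, -0.1884, 0.213]
tcp_rot: [0.79, 0.613, -0.001, -0.005]
contact_force: [0.4, 0.3, 0.2]
opening: 0.176
```

```bash
python3 st.py .5538 -.1896 .1035 -14.33; python3 - <<'E'
from h import *
c=cam('scene'); crop(c,150,150,270,250,7,'pics/s4.png')
c=cam('top'); crop(c,290,150,410,250,6,'pics/t4.png')
E
```

```text
t 6.05 pos [ 0.5513 -0.1884  0.213 ] tooly yaw -14.38 z [-0.0069  0.006  -1.    ] F [0.4 0.3 0.2] open 0.176
need [ 0.0025 -0.0012 -0.1095] yaw 0.05 tilt [-0.35 -0.4  -0.  ]
```

View pics/s4.png

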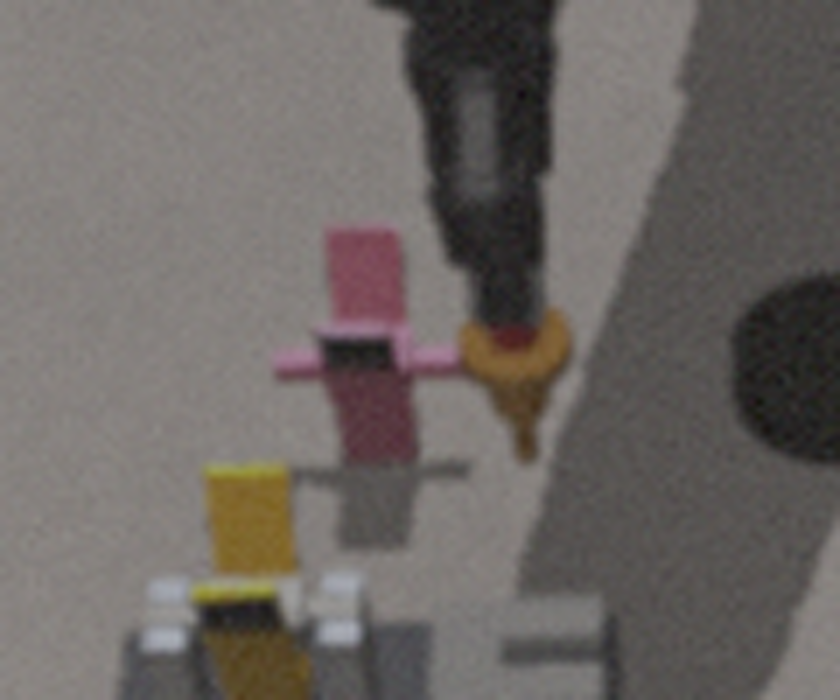

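View pics/t4.png

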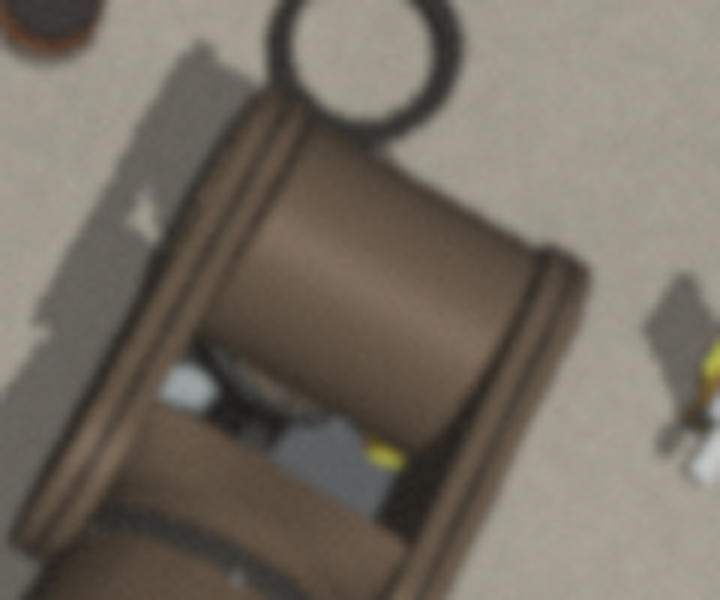

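Emit:
{"method": "move_arm", "body": {
  "linear": [
    [0.0015,-0.001,-0.015],
    [0.0005,0,-0.015],
    [0,0,-0.015],
    [0,0,-0.012],
    [0,0,-0.008],
    [0,0,0],
    [0,0,0],
    [0,0,0]
  ],
  "twist": [
    [-0.2,-0.2,0],
    [-0.1,-0.1,0],
    [0,0,0],
    [0,0,0],
    [0,0,0],
    [0,0,0],
    [0,0,0],
    [0,0,0]
  ]
}}

```text
time: 6.82
eef_pos: [0.5535, -0.1953, 0.1473]
tcp_rot: [0.792, 0.61, 0.0, 0.002]
contact_force: [0.6, 0.0, -0.9]
opening: 0.175
```

```bash
python3 st.py .5538 -.1896 .1035 -14.33; python3 - <<'E'
from h import *
c=cam('scene'); crop(c,190,180,270,250,10,'pics/s5.png')
p=get_state()['eef_pos']
for z,l in [(-.0538-.024,'tip'),(-.0538,'sh'),(-.0538+.028,'collar top')]:
    u,v=pr(c,[p[0],p[1],p[2]+z]); print(l,(u+.5-190)*10-.5,(v+.5-180)*10-.5)
import fit
P=[.5312,-.2748,-.2502]
for l in [(-6,75,50),(6,75,50),(-6,107,50),(6,107,50)]:
    u,v=pr(c,fit.W(P,np.array(l)/1e3)); print(l,(u+.5-190)*10-.5,(v+.5-180)*10-.5)
E
```

```text
t 6.82 pos [ 0.5535 -0.1953  0.1473] tooly yaw -14.79 z [ 0.0024 -0.0025 -1.    ] F [ 0.6  0.  -0.9] open 0.175
need [ 0.0003  0.0057 -0.0438] yaw 0.46 tilt [0.14 0.13 0.  ]
tip 346.3738863285637 578.938348036814
sh 338.9089914751129 506.4153158308569
collar top 329.8763936133177 418.66171735497244
(-6, 75, 50) 319.05387678683877 610.7144545222691
(6, 75, 50) 318.1968712317872 651.7455868650648
(-6, 107, 50) 462.0930185107495 604.8020374897508
(6, 107, 50) 462.35665097094466 645.7126623561792
```

View pics/s5.png

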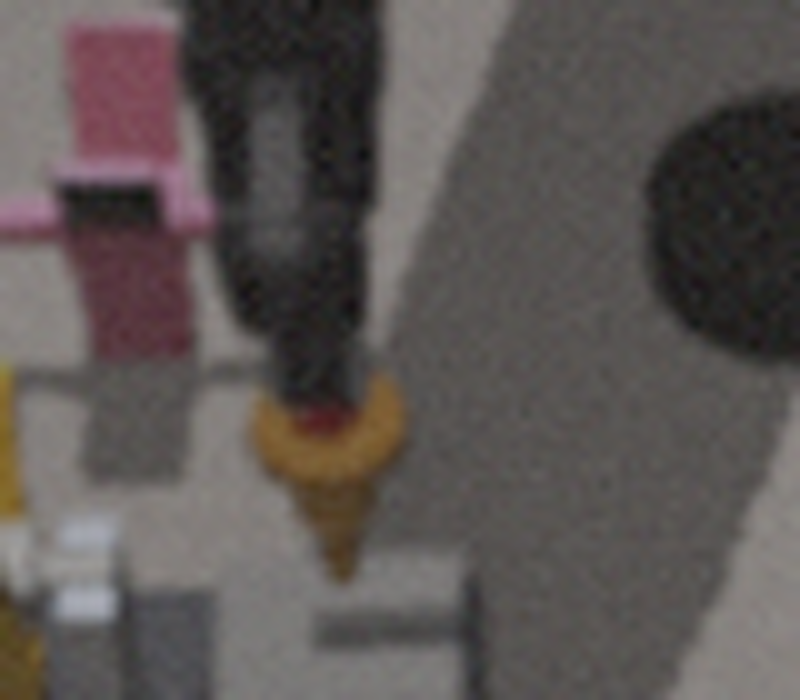

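Emit:
{"method": "move_arm", "body": {
  "linear": [
    [0.0003,0.0055,0],
    [0,0,-0.004],
    [0,0,-0.004],
    [0,0,0],
    [0,0,0],
    [0,0,0]
  ],
  "twist": [
    [0.1,0.1,0.4],
    [0,0,0],
    [0,0,0],
    [0,0,0],
    [0,0,0],
    [0,0,0]
  ]
}}

```text
time: 7.37
eef_pos: [0.5558, -0.1897, 0.142]
tcp_rot: [0.79, 0.614, 0.001, 0.003]
contact_force: [-0.8, 0.3, -1.0]
opening: 0.179
```

```bash
python3 st.py .5538 -.1896 .1035 -14.33
```

```text
t 7.37 pos [ 0.5558 -0.1897  0.142 ] tooly yaw -14.31 z [ 0.0061 -0.0036 -1.    ] F [-0.8  0.3 -1. ] open 0.179
need [-0.002   0.0001 -0.0385] yaw -0.02 tilt [0.21 0.35 0.  ]
```

Emit:
{"method": "move_arm", "body": {
  "linear": [
    [-0.0015,0,-0.004],
    [0,0,-0.004],
    [0,0,0],
    [0,0,0],
    [0,0,0]
  ],
  "twist": [
    [0.15,0.25,0],
    [0,0,0],
    [0,0,0],
    [0,0,0],
    [0,0,0]
  ]
}}

```text
time: 7.78
eef_pos: [0.554, -0.1897, 0.1331]
tcp_rot: [0.79, 0.614, 0.0, 0.001]
contact_force: [0.4, 0.4, -0.9]
opening: 0.174
```

```bash
python3 st.py .5538 -.1896 .1035 -14.33;python3 - <<'E'
from h import *
c=cam('scene'); crop(c,190,180,270,250,10,'pics/s6.png')
E
```

```text
t 7.78 pos [ 0.554  -0.1897  0.1331] tooly yaw -14.31 z [ 1.1e-03 -7.0e-04 -1.0e+00] F [ 0.4  0.4 -0.9] open 0.174
need [-0.0002  0.0001 -0.0296] yaw -0.02 tilt [0.04 0.06 0.  ]
```

View pics/s6.png

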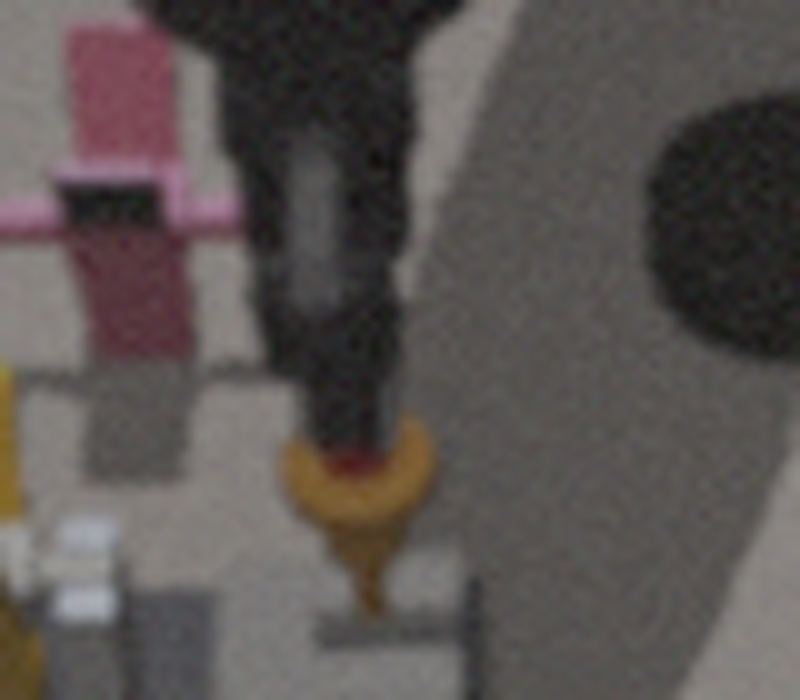

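Emit:
{"method": "move_arm", "body": {
  "linear": [
    [0,0,-0.004],
    [0,0,-0.004],
    [0,0,-0.004],
    [0,0,0],
    [0,0,0]
  ],
  "twist": [
    [0,0,0],
    [0,0,0],
    [0,0,0],
    [0,0,0],
    [0,0,0]
  ]
}}

```text
time: 8.25
eef_pos: [0.5541, -0.1899, 0.1199]
tcp_rot: [0.79, 0.613, 0.0, 0.001]
contact_force: [-0.4, -0.7, -0.1]
opening: 0.18
```

```bash
python3 st.py .5538 -.1896 .1035 -14.33
```

```text
t 8.25 pos [ 0.5541 -0.1899  0.1199] tooly yaw -14.32 z [ 1.4e-03 -9.0e-04 -1.0e+00] F [-0.4 -0.7 -0.1] open 0.18
need [-0.0003  0.0003 -0.0164] yaw -0.01 tilt [0.05 0.08 0.  ]
```

Emit:
{"method": "move_arm", "body": {
  "linear": [
    [0,0,-0.004],
    [0,0,-0.004],
    [0,0,-0.004],
    [0,0,-0.001],
    [0,0,0],
    [0,0,0]
  ],
  "twist": [
    [0,0,0],
    [0,0,0],
    [0,0,0],
    [0,0,0],
    [0,0,0],
    [0,0,0]
  ]
}}

```text
time: 8.75
eef_pos: [0.5539, -0.1897, 0.1051]
tcp_rot: [0.79, 0.614, 0.0, 0.0]
contact_force: [0.4, 0.0, -0.1]
opening: 0.176
```

```bash
python3 st.py .5538 -.1896 .1035 -14.33; python3 - <<'E'
from h import *
c=cam('scene'); crop(c,190,180,270,250,10,'pics/s7.png')
E
```

```text
t 8.75 pos [ 0.5539 -0.1897  0.1051] tooly yaw -14.31 z [ 7.e-04 -5.e-04 -1.e+00] F [ 0.4  0.  -0.1] open 0.176
need [-0.0001  0.0001 -0.0016] yaw -0.02 tilt [0.03 0.04 0.  ]
```

View pics/s7.png

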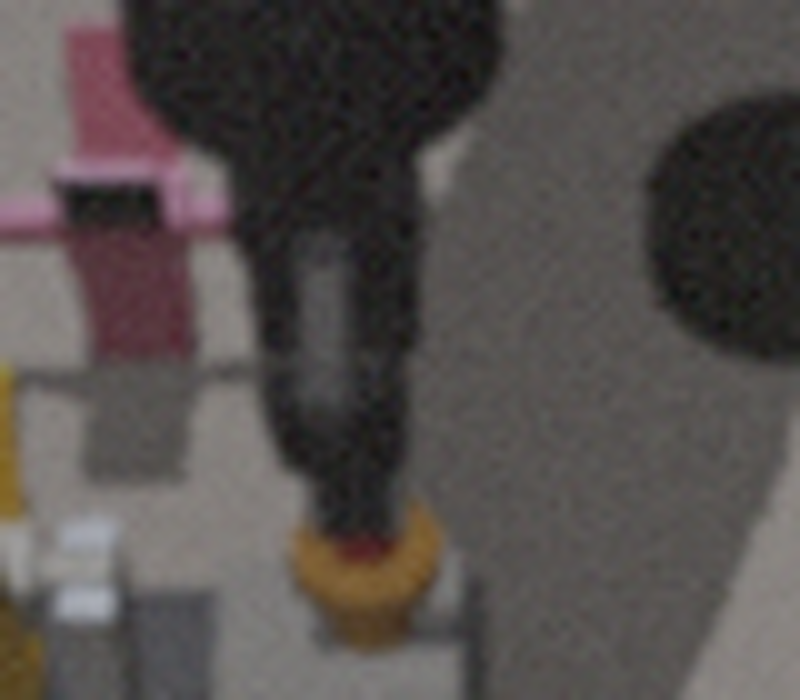

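Emit:
{"method": "move_arm", "body": {
  "linear": [
    [0,0,-0.0015],
    [0,0,-0.001],
    [0,0,0],
    [0,0,0]
  ],
  "twist": [
    [0,0,0],
    [0,0,0],
    [0,0,0],
    [0,0,0]
  ]
}}

```text
time: 9.13
eef_pos: [0.5547, -0.1901, 0.1041]
tcp_rot: [0.79, 0.614, 0.001, 0.001]
contact_force: [-0.5, 0.3, -0.5]
opening: 0.181
```

```bash
python3 st.py .5538 -.1896 .1035 -14.33
```

```text
t 9.13 pos [ 0.5547 -0.1901  0.1041] tooly yaw -14.3 z [ 0.0025 -0.0016 -1.    ] F [-0.5  0.3 -0.5] open 0.181
need [-0.0009  0.0005 -0.0006] yaw -0.03 tilt [0.09 0.14 0.  ]
```

Emit:
{"method": "move_arm", "body": {
  "linear": [
    [-0.0005,0,-0.0025],
    [0,0,-0.001],
    [0,0,0],
    [0,0,0]
  ],
  "twist": [
    [0,0,0],
    [0,0,0],
    [0,0,0],
    [0,0,0]
  ]
}}

```text
time: 9.47
eef_pos: [0.5554, -0.1907, 0.104]
tcp_rot: [0.79, 0.614, 0.001, 0.003]
contact_force: [0.3, 0.2, -0.8]
opening: 0.176
```

```bash
python3 st.py .5538 -.1896 .1035 -14.33
```

```text
t 9.47 pos [ 0.5554 -0.1907  0.104 ] tooly yaw -14.29 z [ 0.0049 -0.0028 -1.    ] F [ 0.3  0.2 -0.8] open 0.176
need [-0.0016  0.0011 -0.0005] yaw -0.04 tilt [0.16 0.28 0.  ]
```

Emit:
{"method": "move_arm", "body": {
  "linear": [
    [0,0,0],
    [0,0,0],
    [0,0,0],
    [0,0,0],
    [0,0,0],
    [0,0,0],
    [0,0,0],
    [0,0,0]
  ],
  "twist": [
    [0,0,0],
    [0,0,0],
    [0,0,0],
    [0,0,0],
    [0,0,0],
    [0,0,0],
    [0,0,0],
    [0,0,0]
  ],
  "grip": 1
}}

```text
time: 10.13
eef_pos: [0.5552, -0.1907, 0.1027]
tcp_rot: [0.79, 0.614, 0.001, 0.002]
contact_force: [-0.3, 0.3, -0.6]
opening: 0.998
```

```bash
python3 st.py .5538 -.1896 .1035 -14.33; python3 - <<'E'
from h import *
c=cam('scene'); crop(c,190,180,270,250,10,'pics/s8.png')
E
```

```text
t 10.13 pos [ 0.5552 -0.1907  0.1027] tooly yaw -14.31 z [ 0.0047 -0.0027 -1.    ] F [-0.3  0.3 -0.6] open 0.998
need [-0.0014  0.0011  0.0008] yaw -0.02 tilt [0.15 0.27 0.  ]
```

View pics/s8.png

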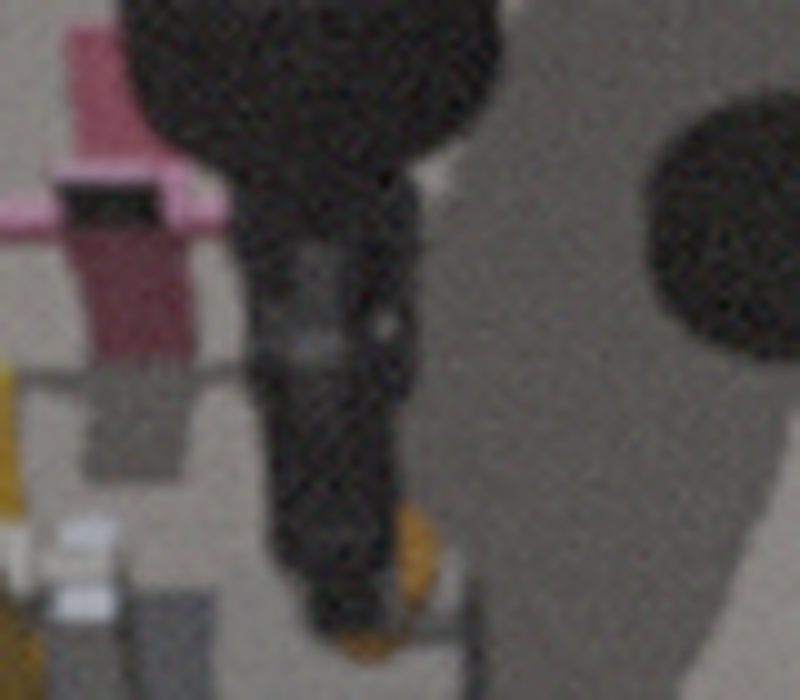

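Emit:
{"method": "move_arm", "body": {
  "linear": [
    [0,0,0.008],
    [0,0,0.014],
    [0,0,0.016],
    [0,0,0.016],
    [0,0,0.016],
    [0,0,0.012],
    [0,0,0.005],
    [0,0,0],
    [0,0,0]
  ],
  "twist": [
    [0,0,0],
    [0,0,0],
    [0,0,0],
    [0,0,0],
    [0,0,0],
    [0,0,0],
    [0,0,0],
    [0,0,0],
    [0,0,0]
  ]
}}

```text
time: 10.93
eef_pos: [0.5543, -0.1901, 0.1963]
tcp_rot: [0.79, 0.614, 0.001, 0.002]
contact_force: [-0.8, -0.7, 0.2]
opening: 1.002
```

```bash
python3 st.py .5312 -.2748 .200 -14.33; python3 - <<'E'
from h import *
c=cam('scene'); crop(c,150,180,250,260,8,'pics/s9.png')
import fit
P=[.5312,-.2748,-.2502]
u,v=pr(c,fit.W(P,(0,.088,.128))); print((u+.5-150)*8-.5,(v+.5-180)*8-.5)
E
```

```text
t 10.93 pos [ 0.5543 -0.1901  0.1963] tooly yaw -14.3 z [ 0.0044 -0.0025 -1.    ] F [-0.8 -0.7  0.2] open 1.002
need [-0.0231 -0.0847  0.0037] yaw -0.03 tilt [0.15 0.25 0.  ]
603.0422190459517 312.26850686436524
```

View pics/s9.png

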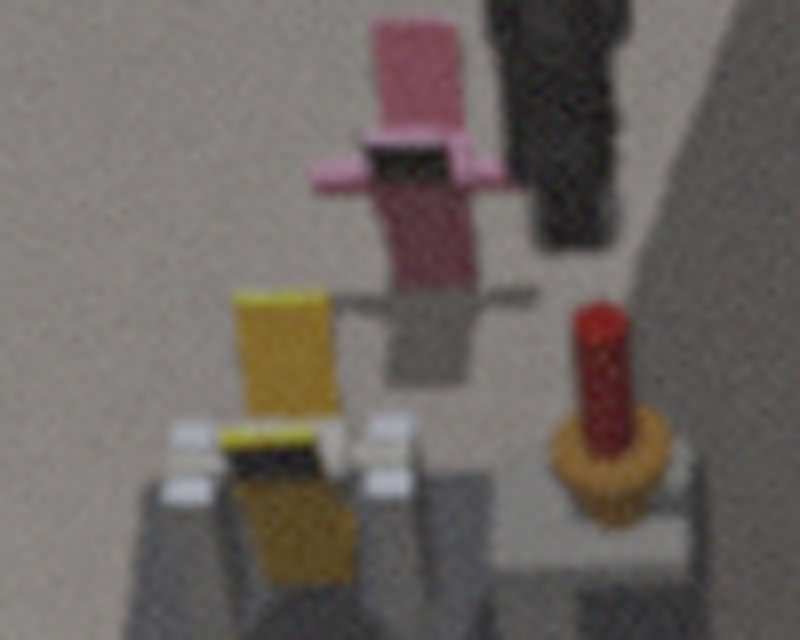

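```bash
python3 - <<'E'
from h import *
import pickle
S=pickle.load(open('scene0.pkl','rb')); c=cam('scene')
import fit
P=[.5312,-.2748,-.2502]
for C,l,n in [(S,(0,0,.156),'start'),(c,(0,.088,.128),'now')]:
    u,v=pr(C,fit.W(P,l)); h=cv2.cvtColor(C['img'],cv2.COLOR_BGR2HSV)
    y,x=np.mgrid[0:420,0:560]
    m=((h[...,0]<8)|(h[...,0]>172))&(h[...,1]>150)&(abs(x-u)<10)&(y>v-10)&(y<v+30)
    b=m&(h[...,2]>150)
    print(n,'pred',u,v,'bright',x[b].mean(),y[b].mean(),b.sum(),'all v range',y[m].min(),y[m].max(),x[m].mean(),m.sum())
E
```

```text
start pred 181.239965417044 210.98254376645235 bright 181.0 211.0 13 all v range 210 226 181.33333333333334 30
now pred 224.94277738074396 218.59606335804565 bright nan nan 0 all v range 219 236 224.7962962962963 54<stdin>:11: RuntimeWarning: Mean of empty slice.
  ret = ret.dtype.type(ret / rcount)
```

```bash
python3 - <<'E'
from h import *
import fit
c=cam('scene')
P=[.5312,-.2748,-.2502]
for dx in (0,2,4):
  for l in [(9+dx,88,50),(17+dx,88,70),(dx,88,128),(-17+dx,88,78),(-8+dx,88,128)]:
    u,v=pr(c,fit.W(P,np.array(l)/1e3)); print(dx,l,round((u+.5-195)*14-.5),round((v+.5-205)*14-.5))
crop(c,195,205,250,245,14,'pics/s10.png')
E
```

```text
0 (9, 88, 50) 458 574
0 (17, 88, 70) 449 531
0 (0, 88, 128) 426 197
0 (-17, 88, 78) 448 334
0 (-8, 88, 128) 426 159
2 (11, 88, 50) 458 583
2 (19, 88, 70) 449 541
2 (2, 88, 128) 426 206
2 (-15, 88, 78) 448 344
2 (-6, 88, 128) 426 168
4 (13, 88, 50) 457 593
4 (21, 88, 70) 449 550
4 (4, 88, 128) 425 216
4 (-13, 88, 78) 448 353
4 (-4, 88, 128) 426 178
```

View pics/s10.png

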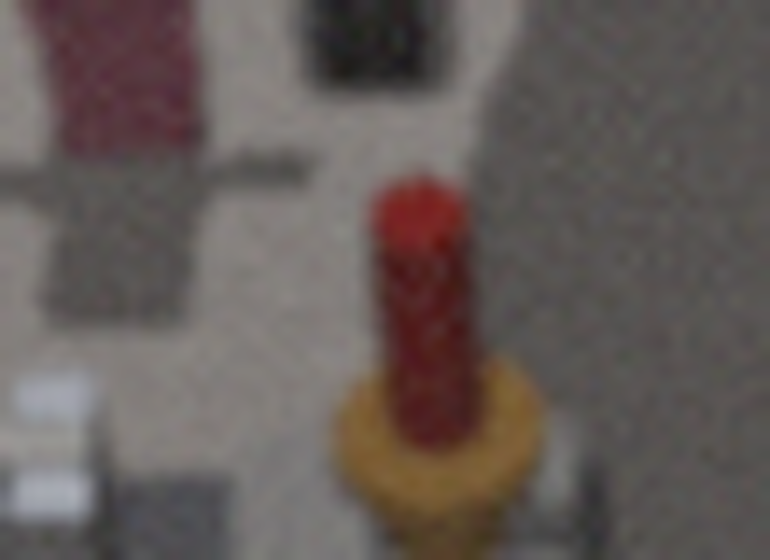

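Emit:
{"method": "move_arm", "body": {
  "linear": [
    [-0.003,-0.01,0],
    [-0.004,-0.016,0],
    [-0.005,-0.017,0],
    [-0.005,-0.017,0],
    [-0.004,-0.015,0],
    [-0.002,-0.008,0],
    [0,0,0],
    [0,0,0],
    [0,0,0]
  ],
  "twist": [
    [0.1,0.1,0],
    [0,0.1,0],
    [0,0,0],
    [0,0,0],
    [0,0,0],
    [0,0,0],
    [0,0,0],
    [0,0,0],
    [0,0,0]
  ]
}}

```text
time: 11.83
eef_pos: [0.525, -0.2772, 0.1864]
tcp_rot: [0.789, 0.614, -0.003, -0.008]
contact_force: [-0.6, 0.0, -0.2]
opening: 1.005
```

```bash
python3 st.py .5312 -.2748 .092 -14.33
```

```text
t 11.83 pos [ 0.525  -0.2772  0.1864] tooly yaw -14.27 z [-0.0141  0.0087 -0.9999] F [-0.6  0.  -0.2] open 1.005
need [ 0.0062  0.0024 -0.0944] yaw -0.06 tilt [-0.5  -0.81 -0.  ]
```

Emit:
{"method": "move_arm", "body": {
  "linear": [
    [0.004,0.001,-0.01],
    [0.001,0,-0.012],
    [0,0,-0.012],
    [0,0,-0.006],
    [0,0,0],
    [0,0,0],
    [0,0,0]
  ],
  "twist": [
    [-0.3,-0.5,0],
    [-0.1,-0.2,0],
    [0,0,0],
    [0,0,0],
    [0,0,0],
    [0,0,0],
    [0,0,0]
  ]
}}

```text
time: 12.42
eef_pos: [0.5312, -0.2722, 0.1444]
tcp_rot: [0.788, 0.616, 0.0, -0.002]
contact_force: [-1.1, 0.3, 0.7]
opening: 0.998
```

```bash
python3 st.py .5312 -.2748 .092 -14.33
```

```text
t 12.42 pos [ 0.5312 -0.2722  0.1444] tooly yaw -13.99 z [-0.0017  0.0028 -1.    ] F [-1.1  0.3  0.7] open 0.998
need [-0.     -0.0026 -0.0524] yaw -0.34 tilt [-0.16 -0.1  -0.  ]
```

Emit:
{"method": "move_arm", "body": {
  "linear": [
    [0,-0.002,-0.01],
    [0,0,-0.012],
    [0,0,-0.012],
    [0,0,-0.01],
    [0,0,-0.003],
    [0,0,0],
    [0,0,0],
    [0,0,0]
  ],
  "twist": [
    [-0.1,-0.1,-0.3],
    [0,0,0],
    [0,0,0],
    [0,0,0],
    [0,0,0],
    [0,0,0],
    [0,0,0],
    [0,0,0]
  ]
}}

```text
time: 13.08
eef_pos: [0.531, -0.2745, 0.0925]
tcp_rot: [0.79, 0.613, 0.0, -0.0]
contact_force: [0.3, 0.5, -0.5]
opening: 0.996
```

```bash
python3 st.py .5312 -.2748 .092 -14.33
```

```text
t 13.08 pos [ 0.531  -0.2745  0.0925] tooly yaw -14.34 z [ 2.e-04  9.e-04 -1.e+00] F [ 0.3  0.5 -0.5] open 0.996
need [ 0.0002 -0.0003 -0.0005] yaw 0.01 tilt [-0.05  0.01  0.  ]
```

Emit:
{"method": "move_arm", "body": {
  "linear": [
    [0,0,0],
    [0,0,0],
    [0,0,0],
    [0,0,0],
    [0,0,0],
    [0,0,0],
    [0,0,0],
    [0,0,0],
    [0,0,0],
    [0,0,0]
  ],
  "twist": [
    [0,0,0],
    [0,0,0],
    [0,0,0],
    [0,0,0],
    [0,0,0],
    [0,0,0],
    [0,0,0],
    [0,0,0],
    [0,0,0],
    [0,0,0]
  ],
  "grip": 0,
  "force": 50
}}

```text
time: 13.92
eef_pos: [0.5338, -0.2759, 0.0992]
tcp_rot: [0.79, 0.613, 0.002, 0.003]
contact_force: [-0.5, -0.1, -1.2]
opening: 0.308
```

```bash
python3 st.py .5312 -.2748 .092 -14.33; python3 - <<'E'
from h import *
c=cam('scene'); crop(c,150,180,250,260,8,'pics/s11.png')
E
```

```text
t 13.92 pos [ 0.5338 -0.2759  0.0992] tooly yaw -14.31 z [ 0.0068 -0.0033 -1.    ] F [-0.5 -0.1 -1.2] open 0.308
need [-0.0026  0.0011 -0.0072] yaw -0.02 tilt [0.19 0.39 0.  ]
```

View pics/s11.png

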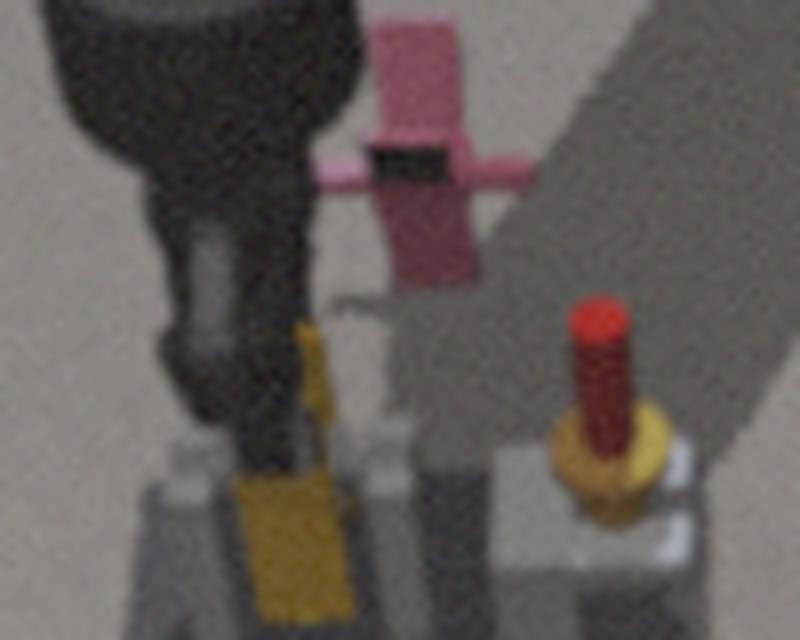

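Emit:
{"method": "move_arm", "body": {
  "linear": [
    [0,0,0.006],
    [0,0,0.01],
    [0,0,0.012],
    [0,0,0.012],
    [0,0,0.012],
    [0,0,0.006],
    [0,0,0],
    [0,0,0]
  ],
  "twist": [
    [0,0,0],
    [0,0,0],
    [0,0,0],
    [0,0,0],
    [0,0,0],
    [0,0,0],
    [0,0,0],
    [0,0,0]
  ]
}}

```text
time: 14.63
eef_pos: [0.5347, -0.2764, 0.1658]
tcp_rot: [0.79, 0.613, 0.002, 0.006]
contact_force: [0.2, 0.3, -1.0]
opening: 0.307
```

```bash
python3 st.py .5312 -.2748 .24 -14.33; python3 - <<'E'
from h import *
c=cam('scene'); crop(c,150,160,250,240,8,'pics/s12.png')
E
```

```text
t 14.63 pos [ 0.5347 -0.2764  0.1658] tooly yaw -14.33 z [ 0.011  -0.006  -0.9999] F [ 0.2  0.3 -1. ] open 0.307
need [-0.0035  0.0016  0.0742] yaw -0.0 tilt [0.34 0.63 0.  ]
```

View pics/s12.png

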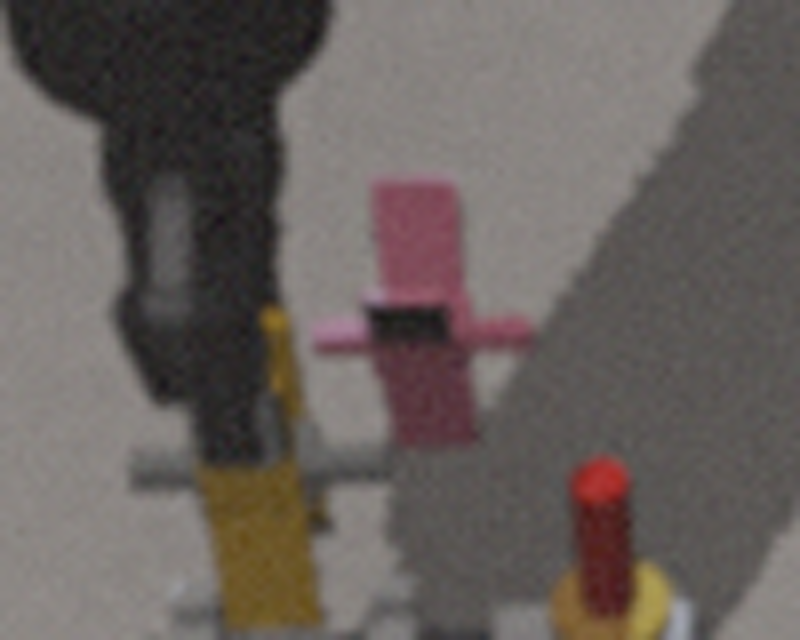

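```bash
python3 - <<'E'
from h import *
import fit
c=cam('scene'); s=get_state(); p=s['eef_pos']
P=[p[0],p[1],-.2502]
for d in (18,22,26,30):
  o=[]
  for l in [(0,-33,0),(0,33,0),(20,-13,-42),(20,13,-42)]:
    q=fit.W(P,np.array(l)/1e3); q[2]+=p[2]-d/1e3
    u,v=pr(c,q); o.append((round((u+.5-150)*8-.5),round((v+.5-160)*8-.5)))
  print(d,o)
E
```

```text
18 [(126, 450), (383, 440), (220, 612), (320, 608)]
22 [(128, 461), (384, 451), (222, 622), (322, 618)]
26 [(130, 471), (386, 461), (224, 632), (323, 628)]
30 [(133, 482), (388, 472), (226, 642), (325, 638)]
```

Emit:
{"method": "move_arm", "body": {
  "linear": [
    [0,0,0.01],
    [0,0,0.014],
    [0,0,0.016],
    [0,0,0.016],
    [0,0,0.016],
    [0,0,0.014],
    [0,0,0.01],
    [0,0,0.004],
    [0,0,0]
  ],
  "twist": [
    [0.15,0.3,0],
    [0.1,0.2,0],
    [0,0,0],
    [0,0,0],
    [0,0,0],
    [0,0,0],
    [0,0,0],
    [0,0,0],
    [0,0,0]
  ]
}}

```text
time: 15.48
eef_pos: [0.5309, -0.2737, 0.2655]
tcp_rot: [0.79, 0.613, -0.002, -0.007]
contact_force: [0.1, 0.4, -1.7]
opening: 0.31
```

Emit:
{"method": "move_arm", "body": {
  "linear": [
    [0,0.01,0],
    [-0.002,0.02,0],
    [-0.002,0.028,0],
    [-0.002,0.032,0],
    [-0.002,0.032,0],
    [-0.002,0.032,0],
    [-0.002,0.032,0],
    [-0.002,0.032,0],
    [-0.002,0.032,0],
    [-0.002,0.032,0],
    [-0.002,0.032,0],
    [-0.002,0.032,0],
    [-0.002,0.032,0],
    [-0.002,0.032,0],
    [-0.002,0.032,0],
    [-0.002,0.032,0],
    [-0.002,0.028,0],
    [-0.002,0.02,0],
    [-0.002,0.01,0],
    [0,0,0]
  ],
  "twist": [
    [0,0,0],
    [0,0,1.3],
    [0,0,1.3],
    [0,0,1.3],
    [0,0,1.3],
    [0,0,1.3],
    [0,0,1.3],
    [0,0,1.3],
    [0,0,1.3],
    [0,0,1.3],
    [0,0,1.3],
    [0,0,1.3],
    [0,0,1.3],
    [0,0,1.3],
    [0,0,1.3],
    [0,0,1.3],
    [0,0,1.3],
    [0,0,0],
    [0,0,0],
    [0,0,0]
  ]
}}

```text
time: 17.15
eef_pos: [0.4582, 0.306, 0.2412]
tcp_rot: [0.648, 0.761, -0.016, -0.026]
contact_force: [-0.2, 0.8, -1.4]
opening: 0.304
```

```bash
python3 st.py .489 .321 .25 8.3
```

```text
t 17.15 pos [0.4582 0.306  0.2412] tooly yaw 9.18 z [-0.0603  0.0081 -0.9981] F [-0.2  0.8 -1.4] open 0.304
need [0.0308 0.015  0.0088] yaw -0.88 tilt [-0.46 -3.45 -0.  ]
```

Emit:
{"method": "move_arm", "body": {
  "linear": [
    [0.008,0.004,0.003],
    [0.01,0.005,0.003],
    [0.007,0.004,0.002],
    [0,0,0],
    [0,0,0],
    [0,0,0],
    [0,0,0]
  ],
  "twist": [
    [-0.1,-1,0],
    [-0.1,-1,-0.4],
    [0,-0.8,-0.2],
    [0,0,0],
    [0,0,0],
    [0,0,0],
    [0,0,0]
  ]
}}

```text
time: 17.73
eef_pos: [0.4856, 0.3162, 0.2489]
tcp_rot: [0.654, 0.756, -0.002, -0.004]
contact_force: [0.5, 0.2, -0.9]
opening: 0.307
```

```bash
python3 st.py .489 .321 .25 8.3
```

```text
t 17.73 pos [0.4856 0.3162 0.2489] tooly yaw 8.3 z [-0.0081  0.0015 -1.    ] F [ 0.5  0.2 -0.9] open 0.307
need [0.0034 0.0048 0.0011] yaw 0.0 tilt [-0.09 -0.47 -0.  ]
```

Emit:
{"method": "move_arm", "body": {
  "linear": [
    [0.003,0.0045,-0.005],
    [0,0,-0.01],
    [0,0,-0.005],
    [0,0,0],
    [0,0,0],
    [0,0,0]
  ],
  "twist": [
    [-0.1,-0.4,0],
    [0,0,0],
    [0,0,0],
    [0,0,0],
    [0,0,0],
    [0,0,0]
  ]
}}

```text
time: 18.23
eef_pos: [0.4884, 0.3197, 0.2252]
tcp_rot: [0.655, 0.756, -0.002, -0.001]
contact_force: [-0.7, -0.4, -2.5]
opening: 0.308
```

```bash
python3 st.py .489 .321 .173 8.3; python3 - <<'E'
from h import *
c=cam('scene'); crop(c,370,100,470,200,8,'pics/s13.png'); crop(c,150,180,250,260,8,'pics/s13b.png')
cv2.imwrite('pics/s13f.png',c['img'])
c=cam('top'); crop(c,80,180,200,270,6,'pics/t13.png')
E
```

```text
t 18.23 pos [0.4884 0.3197 0.2252] tooly yaw 8.19 z [-0.0032 -0.0017 -1.    ] F [-0.7 -0.4 -2.5] open 0.308
need [ 0.0006  0.0013 -0.0522] yaw 0.11 tilt [ 0.1  -0.19  0.  ]
```

View pics/s13.png

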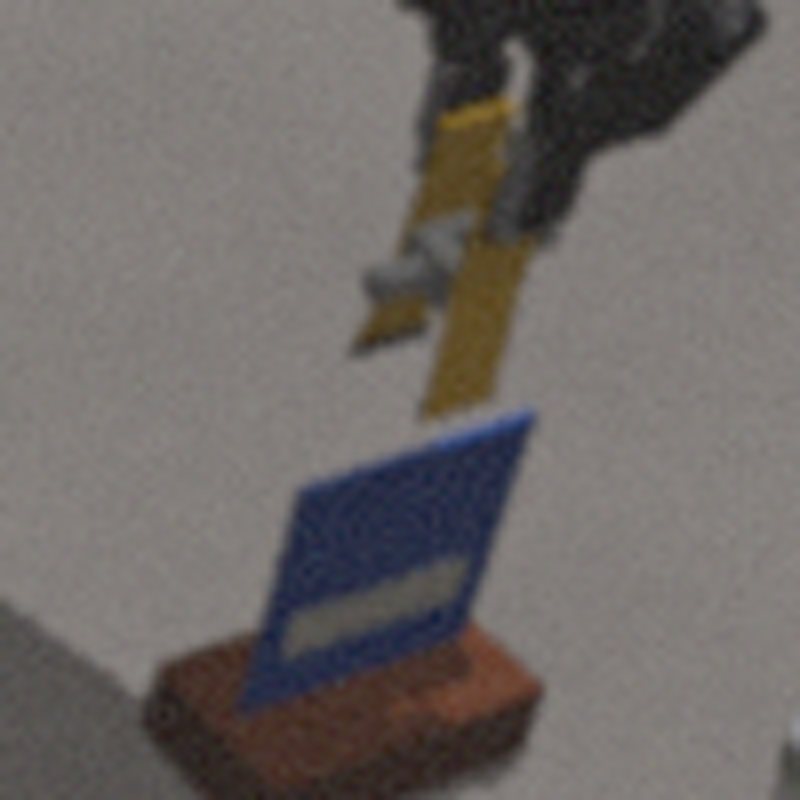

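View pics/s13f.png

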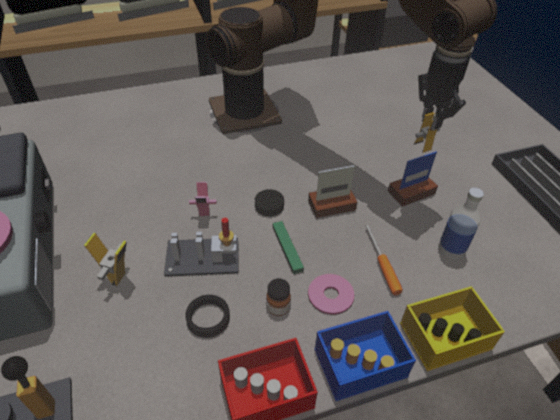

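View pics/t13.png

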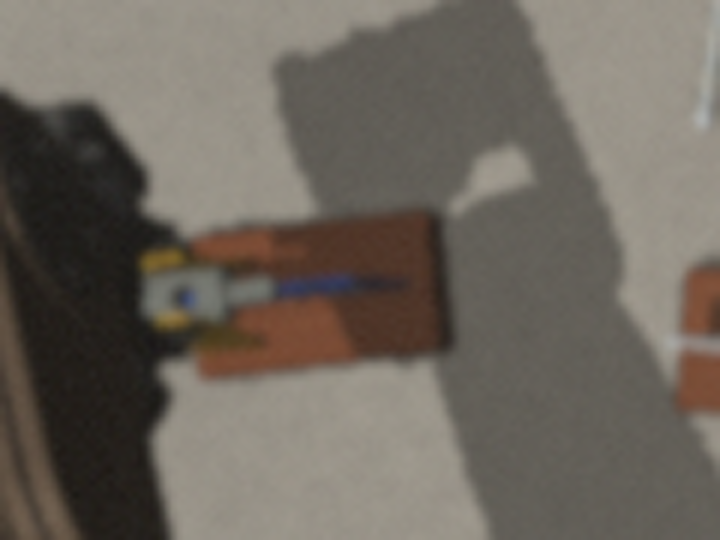

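```bash
python3 - <<'E'
from h import *
c=cam('top'); g=lambda u,v:((u+.5)/6-.5+80,(v+.5)/6-.5+180)
print('bore',w(c,*g(187,298),.208),'lugend -y',w(c,*g(272,292),.204))
s=cam('scene'); g=lambda u,v:((u+.5)/8-.5+370,(v+.5)/8-.5+100)
print([w(s,*g(u,v),.125) for u,v in [(300,492),(536,412)]])
E
```

```text
bore [0.48612328 0.31668649 0.208     ] lugend -y [0.48914171 0.28560162 0.204     ]
[array([0.49576373, 0.27718261, 0.125     ]), array([0.4831089 , 0.36679602, 0.125     ])]
```

Emit:
{"method": "move_arm", "body": {
  "linear": [
    [0.001,0.002,-0.005],
    [0,0,-0.008],
    [0,0,-0.005],
    [0,0,0],
    [0,0,0],
    [0,0,0]
  ],
  "twist": [
    [0.1,-0.2,0],
    [0,0,0],
    [0,0,0],
    [0,0,0],
    [0,0,0],
    [0,0,0]
  ]
}}

```text
time: 18.93
eef_pos: [0.49, 0.3222, 0.2065]
tcp_rot: [0.655, 0.756, 0.001, 0.001]
contact_force: [-0.1, 0.5, -0.5]
opening: 0.306
```

```bash
python3 st.py .490 .322 .173 8.2; python3 - <<'E'
from h import *
c=cam('scene'); crop(c,370,100,470,200,8,'pics/s14.png')
c=cam('top'); crop(c,80,180,200,270,6,'pics/t14.png')
E
```

```text
t 18.93 pos [0.49   0.3222 0.2065] tooly yaw 8.2 z [ 0.0029  0.0012 -1.    ] F [-0.1  0.5 -0.5] open 0.306
need [ 0.     -0.0002 -0.0335] yaw -0.0 tilt [-0.07  0.16  0.  ]
```

View pics/s14.png

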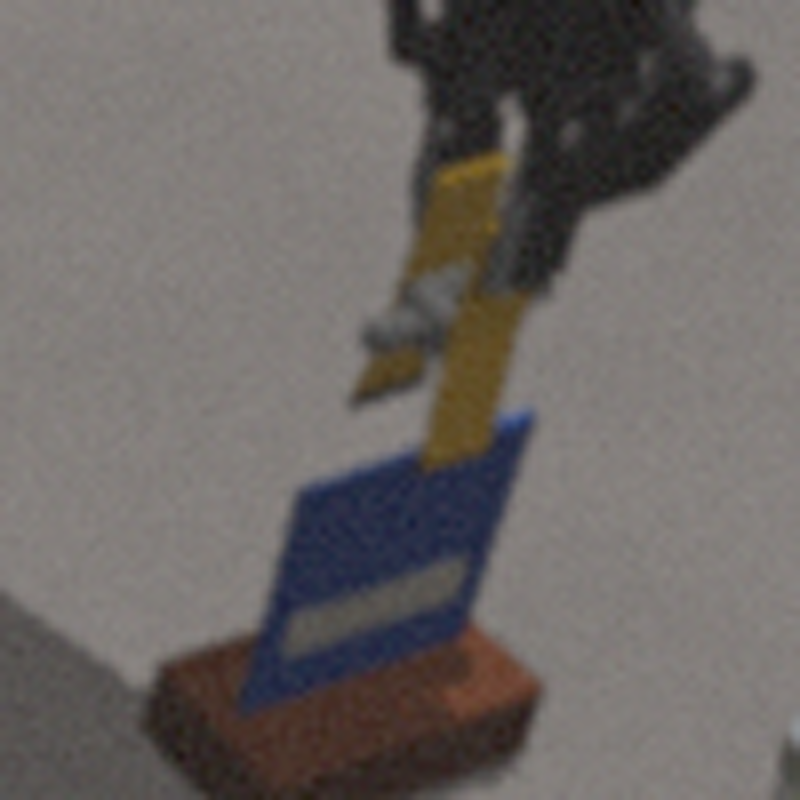

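View pics/t14.png

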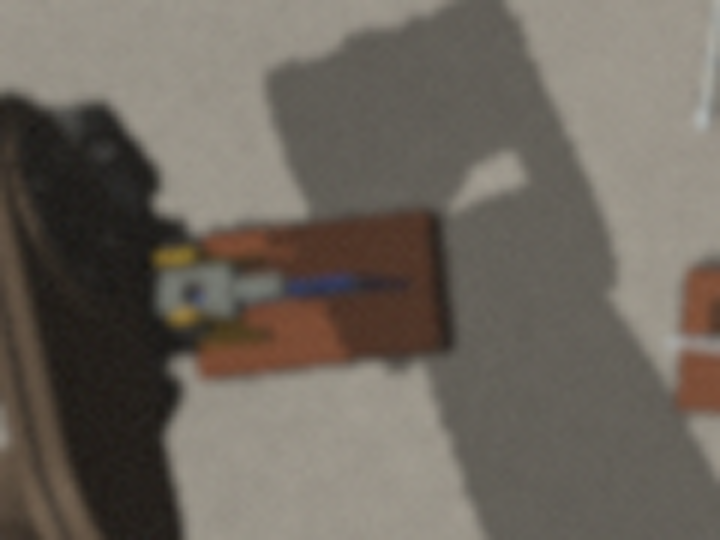

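Emit:
{"method": "move_arm", "body": {
  "linear": [
    [0,0,-0.004],
    [0,0,-0.005],
    [0,0,-0.005],
    [0,0,-0.003],
    [0,0,0],
    [0,0,0],
    [0,0,0]
  ],
  "twist": [
    [-0.05,0.1,0],
    [0,0,0],
    [0,0,0],
    [0,0,0],
    [0,0,0],
    [0,0,0],
    [0,0,0]
  ]
}}

```text
time: 19.62
eef_pos: [0.4903, 0.3222, 0.1882]
tcp_rot: [0.655, 0.756, 0.001, 0.001]
contact_force: [-0.2, -0.7, -0.5]
opening: 0.311
```

```bash
python3 st.py .490 .322 .173 8.2
```

```text
t 19.62 pos [0.4903 0.3222 0.1882] tooly yaw 8.19 z [ 1.9e-03  6.0e-04 -1.0e+00] F [-0.2 -0.7 -0.5] open 0.311
need [-0.0003 -0.0002 -0.0152] yaw 0.01 tilt [-0.04  0.11  0.  ]
```

Emit:
{"method": "move_arm", "body": {
  "linear": [
    [0,0,-0.004],
    [0,0,-0.004],
    [0,0,-0.004],
    [0,0,-0.001],
    [0,0,0],
    [0,0,0],
    [0,0,0],
    [0,0,0],
    [0,0,0]
  ],
  "twist": [
    [0,0.1,0],
    [0,0,0],
    [0,0,0],
    [0,0,0],
    [0,0,0],
    [0,0,0],
    [0,0,0],
    [0,0,0],
    [0,0,0]
  ]
}}

```text
time: 20.37
eef_pos: [0.4905, 0.3223, 0.1742]
tcp_rot: [0.655, 0.756, 0.001, -0.0]
contact_force: [0.7, -0.6, -0.6]
opening: 0.307
```

```bash
python3 st.py .490 .322 .173 8.2; python3 - <<'E'
from h import *
c=cam('scene'); crop(c,370,100,470,200,8,'pics/s15.png'); crop(c,195,205,250,245,14,'pics/s15b.png')
s=get_state();p=s['eef_pos']
import fit
P=[p[0],p[1],np.radians(8.2)]
for d in (20,25,30):
  o=[]
  for l in [(0,-33,0),(20,-13,-42),(20,13,-42),(-20,-13,-42),(-14,-13,45),(-14,13,45)]:
    q=fit.W(P,np.array(l)/1e3); q[2]+=p[2]-d/1e3
    u,v=pr(c,q); o.append((round((u+.5-370)*8-.5),round((v+.5-100)*8-.5)))
  print(d,o)
c=cam('top'); crop(c,80,180,200,270,6,'pics/t15.png');crop(c,300,170,400,250,8,'pics/t15b.png')
E
```

```text
t 20.37 pos [0.4905 0.3223 0.1742] tooly yaw 8.2 z [ 8.e-04  1.e-03 -1.e+00] F [ 0.7 -0.6 -0.6] open 0.307
need [-0.0005 -0.0003 -0.0012] yaw 0.0 tilt [-0.06  0.05  0.  ]
20 [(357, 407), (420, 535), (488, 512), (339, 460), (416, 242), (486, 219)]
25 [(353, 421), (416, 548), (484, 524), (336, 472), (412, 255), (482, 233)]
30 [(350, 434), (412, 560), (480, 537), (332, 484), (408, 269), (478, 247)]
```

View pics/s15.png

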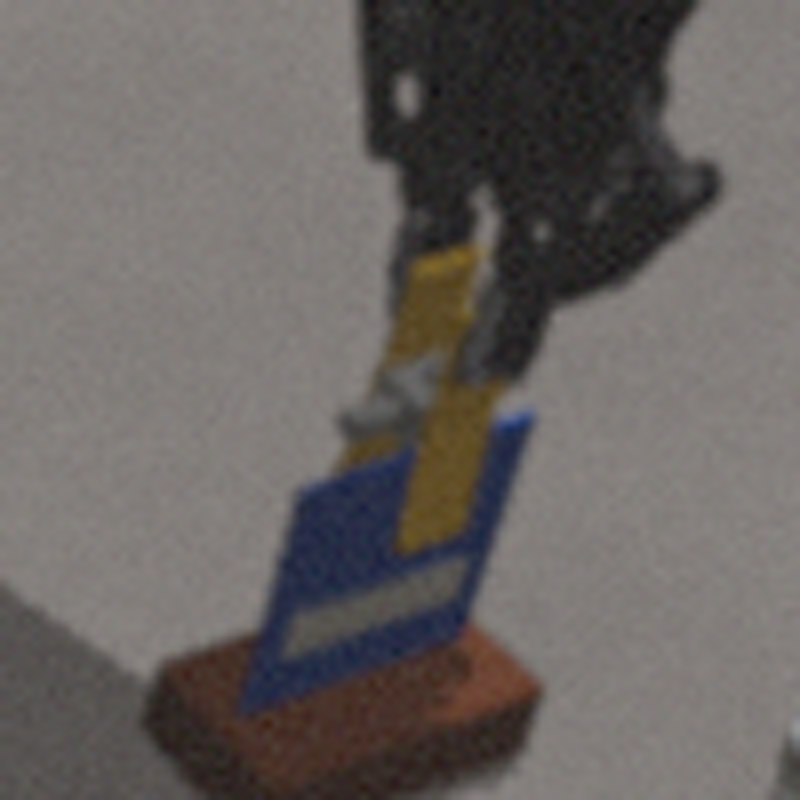

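View pics/t15.png

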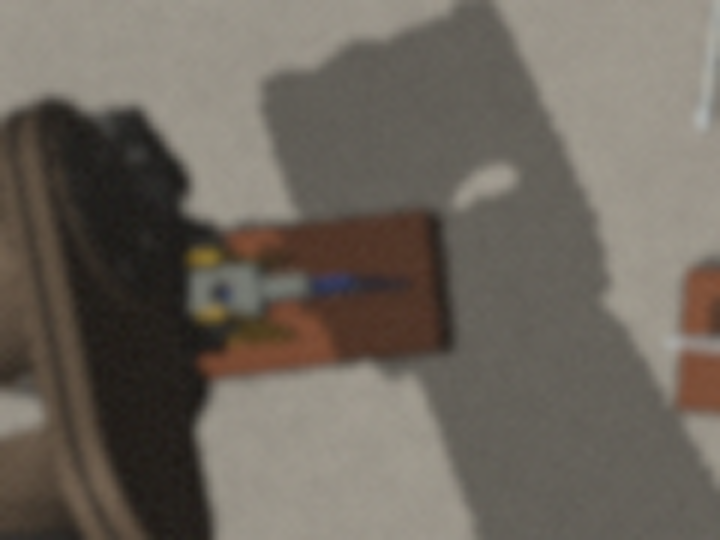

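View pics/t15b.png

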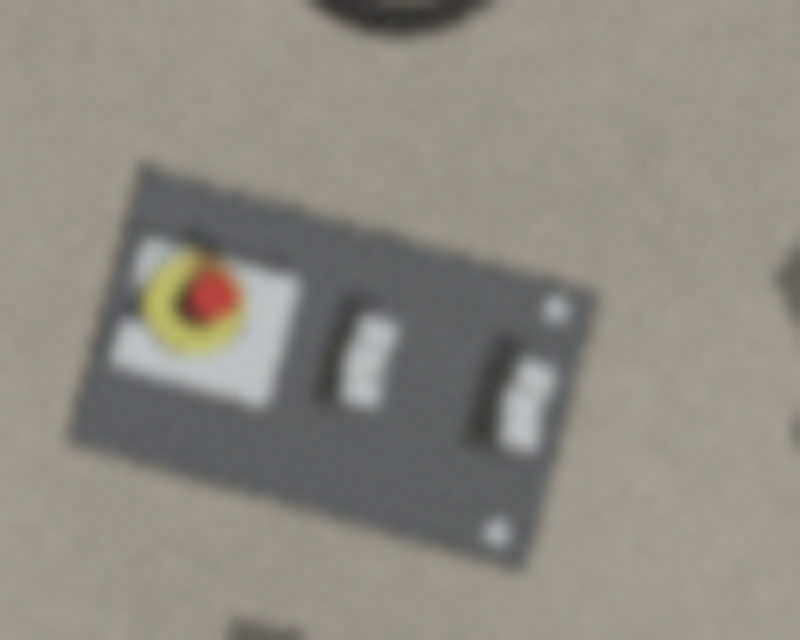

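View pics/s15b.png

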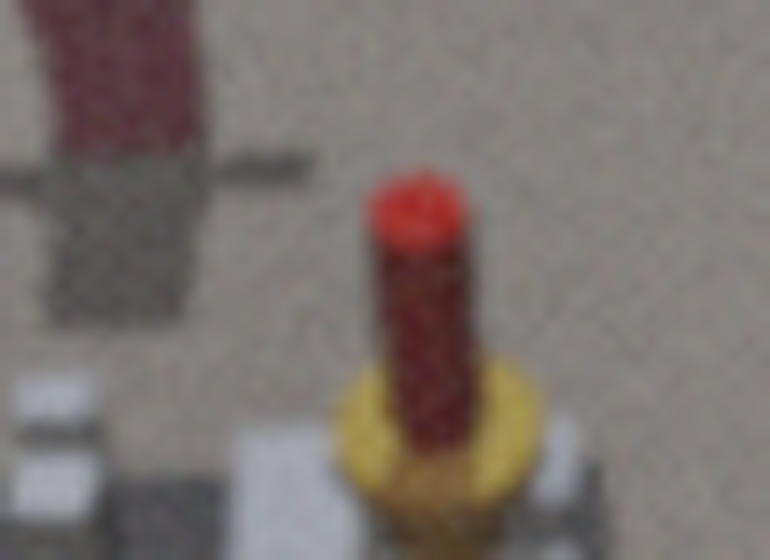

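```bash
python3 - <<'E'
from h import *
c=cam('top'); g=lambda u,v:((u+.5)/8-.5+300,(v+.5)/8-.5+170)
k,s=np.cos(-.2502),np.sin(-.2502)
for n,q,z in [('top',(214,297),.128),('collar',(193,303),.078)]:
    p=w(c,*g(*q),z); d=p[:2]-[.5312,-.2748]; print(n,p,'rack xy',k*d[0]+s*d[1],-s*d[0]+k*d[1])
g=lambda u,v:((u+.5)/6-.5+80,(v+.5)/6-.5+180)
print('bore',w(c,*g(222,291),.156),'speed',np.abs(get_state()['dq']).max())
E
```

```text
top [ 0.55422437 -0.19005035  0.128     ] rack xy 0.0013236339345069834 0.08781157060621089
collar [ 0.55501733 -0.18952293  0.078     ] rack xy 0.0019613210969560146 0.08851891092280212
bore [0.48915138 0.32070497 0.156     ] speed 0.0031761982285085223
```

```bash
python3 st.py; python3 -c "
from plant import *
print(sign_off())"; python3 st.py
```

```text
t 20.52 pos [0.4905 0.3224 0.1743] tooly yaw 8.19 z [ 8.0e-04  1.1e-03 -1.0e+00] F [ 0.3 -0.1 -1.5] open 0.308
the job is handed in; nothing more can be done
None
the job is handed in; nothing more can be done
```

I parked the pin upright in the notch, squeezed the clip open and lifted it off the rack. I then handed the job in at about 20.5 s, still holding the clip over the blue card; `sign_off()` gives no verdict.

Last checks, from the cameras and the arm state:
- **Clip position:** the card's top edge is about 23 mm below the clip's origin. It is within about 2 mm of the clip's middle both across and along the edge.
- **Clip attitude:** it is square to the card to within 1–2° and upright.
- **Clip grip:** the opening reads 0.31 (about 26–28 mm), so the levers are fully squeezed, at 50 N. No card contact showed in the images or the force reading.
- **Pin:** it is let go, upright and seated. It sits about 1.5–2 mm off-centre across the notch (limit 4 mm) and within 1 mm along it.
- **Bystanders:** the pictures showed none moved.

Two things did not go quite as planned:
- **Pin reading:** the scene camera put the pin's top about 1 pixel from where I expected it. That fits the same 2 mm offset.
- **Arm movement:** the arm rose about 7 mm while squeezing the levers, so I measured the clip's height in the grip from the images instead of assuming it. Only that measurement supports the 23 mm figure, which is good to about 2 mm.

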